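# Load a die rail in order and ratchet the row tight

## Robot

A 7-joint arm with a two-finger parallel gripper is mounted at the origin on a cart in front of the work surface, level with it; the furniture and walls round the work are solid. World frame = base frame: x ahead of the robot, y to its left, z up, the work surface at z = 0. Lengths are in m, angles in rad, forces in N, time in s.
With the tool pointing down it reaches from about 0.425 to 0.875 m from the base axis. Payload 8.4 kg.
Tool frame: the origin (TCP) lies on the centre line of the jaws, within the pads' length; the fingertips stand ctrl.finger_overhang ahead of it and the grasp point (between the pads) lies 8 mm behind it (ctrl.finger_overhang is the distance from the TCP to the fingertips, in m); y points along the fingers, x is the direction in which the jaws open and shut, and the axes are right-handed (so a half turn about y gives the same grasp; the last joint's range is limited). The gripper opens to 87 mm and grips with 3 to 60 N. Pads are 19 mm wide; open, the fingers measure 117 mm over their backs; the gripper's body (75 mm by 190 mm) begins 51 mm behind the grasp point.
Start: joints at [-1.302, 0.333, 0.04, 1.465, -0.013, 1.343, -0.059], TCP at [0.234, 0.606, 0.2] pointing down, gripper open.
Joint ranges: [-2.58, 2.58], [-0.38, 2.09], [-1.3, 1.39], [0.25, 2.4], [-1.5, 4.64], [0.08, 2.09], [-2.65, 2.65]. Speed limits (rad/s): [2.22, 2.22, 2.79, 2.79, 3.14, 3.14, 3.14].

## Interface

Orientations are given as a unit quaternion [w, x, y, z].
In Python, from bench import ctrl gives the robot as it stands. The module is installed in compiled form; this text tells all that it offers.
- The arm moves only by the shell command python3 -m pendant 'ROWS' [FORCE]. ROWS is a JSON object of lists of equal length, an entry for each row: "fingers": the opening in per cent of the stroke, from 0 (shut) to 100 (fully open); "delta_pos": the shift along the tool's x, y, z in mm, a list of three; "yaw": the turn about the tool's y in degrees. A call has 1 to 8 rows; each row shifts and turns the commanded pose from where the row before left it, along the tool's axes as they then stand; what a row does not reach is not made up. A row lasts 1/10 s, in which the tool goes at most 50 mm and 8.59 degrees, less where a joint would pass 70% of its speed; a pose out of reach is approached as far as the arm can. A call is refused whole if a number of a shift passes 50 or a number of a turn 8.59, either way. A call with a gripper value outside its range is refused whole. The fingers move at their own pace and stop on an object; FORCE is the grip in N (left out, the last holds). Time passes only in rows, so rows that do not move let the fingers close. It gives the time, the measured TCP pose, the force and the opening at its end, in the units of the state.
- ctrl.sense(): the state, without advancing time (a new reading comes with each control period).
- ctrl.camera(name): name is "scene" or "side" or "wrist"; returns the picture (384x512x3 uint8, blue, green, red); there is no depth.
- ctrl.get_calibration(name): a dict with "K" (3x3 intrinsics, pixels), "dist_coeffs" ([k1, k2, p1, p2, k3] as OpenCV has them; the pictures are not rectified), "R" (3x3) and "t" (3): a world point X has camera coordinates R X + t; the wrist camera has in their place "mount" (4x4, takes a point from camera to tool coordinates, whose origin is the TCP and whose axes are the tool frame's). Camera axes: x right, y down, z forward; pixel columns grow to the right and rows downward; lengths in m; the calibration is good to about 2 mm. A picture is of the moment at which its call begins: read the wrist's pose just before it. get_calibration takes no time and is no camera call.
- ctrl.close_job(): hands the job in, once; it reports no verdict.
Trained networks look in the newest picture that a camera, given by its name, has taken for a name from the list of things; names that differ only in an ending like _2 or _b are one class to them, and where a whole thing is asked for, a point or a joint stands for the part that bears it (a point fixed in the world has none). Each returns a list of dicts, best first, with "confidence" (0 to 1); they miss things now and then, are a little off and sometimes report something else, mostly with a low value. They report only what shows in the picture. A call takes as long as a camera call.
- ctrl.search_frame(camera, label): "bbox" ([left, top, right, bottom] in pixels, round what is visible of it).
The state is a dict: "clock": time; "qpos": joint angles; "qd": joint speeds; "joint_torque": joint torques, N m; "ee_pos": TCP position; "tool_rot": TCP orientation; "wrist_force": force on the tool from outside, world axes, zero at the start; "wrist_torque": the same for the moment, N m; "finger_gap": opening from 0.0 (shut) to 1.0 (fully open).
Only numpy, scipy, OpenCV 4.12 (cv2) and the standard library are available. Lean on these libraries where they do the work, as an engineer would, in place of code of your own. Each camera call takes 0.05 s, during which the arm holds its last target. There are 200 camera calls.

## Task

Load the die rail for the next job: take out the plain flat-topped blank that is still in its T-slot, then slide in from the open deck each crimp die that stands on the bench, the tallest first against the back stop and then by falling height (the two equal ones in either order), and the blank last, so that the follower bears on it and not on a die. When all are in the slot, work the ratchet lever with full strokes until the follower holds the whole row tight against the back stop, and let the lever come back to rest. Move the follower only with its lever, and do not disturb the oil bottle and the caliper.

Things in the scene. Friction and masses are not known exactly. Their poses are not given: they have to be found in the camera images.
- rail: fixed steel die rail, 385 by 92 mm, with deck, T-slot and back stop in line. Origin on the bench, on the centre line, below the slot's mouth; x runs along the rail from the deck into the slot, y across, z up. Floor 10 mm above the bench. Walls out to y = +-43 mm. Blocks stand in it with their 56 mm across it, either way round. Lever bracket, 100 mm high, at x = -0.21 to -0.15
- mouth (a point): centre of the T-slot's mouth, on the rail's floor (rail x = 0). The slot runs to x = 0.163, 59 mm wide, 45 mm between the lips; the lips' underside is 16 mm and their top 19.5 mm above the floor, so a 14 mm foot slides under them and blocks cannot be put in from above. Throat flared from 70 to 59 mm wide between x = -0.027 and 0
- deck (a point): middle of the open, flat loading deck on the rail's floor (rail x = -0.045, 10 mm above the bench); the deck runs from the follower's nose to x = -0.02
- back_stop (a point): centre of the back stop's face at the slot's closed end, 17 mm above the bench (rail x = 0.163); the stop is 40 mm high
- follower: T-shaped steel head, 41 mm high, with a toothed bar behind it, that slides along the rail (origin and axes as the rail's when it is fully back). Friction of 4 N holds it where it is left. A full lever stroke drives it 13 mm towards the back stop (the first 5 to 22 mm), 135 mm in all. Not to be pushed with the fingers or arm
- nose (a point): centre of the follower's front face, which bears on the last block, 17 mm above the bench; at the start at rail x = -0.087 to -0.077
- lever (a joint): ratchet lever: 0 at rest, leaning 0.25 rad towards the slot, 0.5 at the end of the stroke. A spring brings it back (2 N at the handle at rest, 5 N at the end). Swung away from the slot (rail -x) it drives the follower to the back stop; coming back below 0.05 the pawl drops behind the next tooth and the follower stays. Pushing the row takes up to 14 N at the handle; when the row is tight the lever stalls part-way at 18 N
- handle (a point): centre of the lever's T-handle: a rubber bar 20 mm thick and 72 mm long across the rail, 177 mm above the bench at rest, 90 mm from the lever's pivot (rail x = -0.177, 90 mm above the bench). A full stroke moves it 45 mm along rail -x
- die_tall_mid (a point): centre of the tallest crimp die, 69 mm tall, 0.32 kg, standing upright: foot 32 (x) by 56 (y) by 14 mm high, on it a ground body 24 by 40 mm up to 41 mm above the underside, then a head 28 (x) by 20 (y) mm, a 25 mm collar and a 14 mm shank. Grip the body across its 40 mm (along y), fingertips 20 mm or more above the underside to pass over the rail's lips. May be absent
- die_mid1_mid (a point): centre of one of two equal, middle-sized crimp dies, 62 mm tall, 0.32 kg, standing upright: foot 32 (x) by 56 (y) by 14 mm high, on it a ground body 24 by 40 mm up to 36 mm above the underside, then a head 28 (x) by 20 (y) mm, a 25 mm collar and a 14 mm shank. Grip the body across its 40 mm (along y), fingertips 20 mm or more above the underside to pass over the rail's lips. May be absent
- die_mid2_mid (a point): centre of the other of the two equal, middle-sized crimp dies, 62 mm tall; in all as die_mid1_mid. May be absent
- die_low_mid (a point): centre of the lowest crimp die, 57 mm tall, 0.32 kg, standing upright: foot 32 (x) by 56 (y) by 14 mm high, on it a ground body 24 by 40 mm up to 32 mm above the underside, then a head 28 (x) by 20 (y) mm, a 25 mm collar and a 14 mm shank. Grip the body across its 40 mm (along y), fingertips 20 mm or more above the underside to pass over the rail's lips. May be absent
- blank_mid (a point): centre of the plain blank, 44 mm tall, 0.3 kg: the same foot (32 mm along its x, 56 mm along its y, 14 mm high) and a plain steel body 24 by 40 mm up to its flat top, without collar and shank. Always present; at the start it stands in the T-slot, from which it can only be slid out to the deck. Anywhere free on the bench will do to put it down meanwhile
- oil_bottle: bystander: small oil bottle with a red nozzle, 37 mm thick, 120 mm tall; origin under its centre
- caliper: bystander: digital caliper, 62 by 160 by 15 mm, lying on the bench; origin under its centre

How it is judged:
By the outcome, as a careful person would: the job done as asked, in the order asked, and still so for the second after the job is handed in, with the robot touching nothing.
Of die_tall, die_mid1, die_mid2, die_low only 3 to 4 are there at a start; the rules pass over those that are not, and their reading is None.
At some moment in a run one of die_tall, die_mid1, die_mid2, die_low, blank may be knocked a few centimetres aside while the robot is not near it.
Once in a run the grip may slacken for a moment while it holds something.
It also fails if it takes over 184 s, if anything falls off the work surface, if the arm or the gripper's body presses on something with over 40 N, if the wrist force passes 120 N, or if a joint passes its speed limit or range.

## Working session

There is one attempt and no reset: what is moved stays moved. The work goes in short steps, Python scripts to look and compute and a shell command to move; the robot and the scene stay as the last step left them, time stands still between calls to the robot, and variables do not carry over. Pictures are saved under pics/ and viewed, about 12 in all and at most 16, crops included, and the job is handed in when it is done.

```bash
mkdir -p pics; cat > h.py <<'E'
import numpy as np, cv2
from bench import ctrl
from scipy.spatial.transform import Rotation as Ro
def rot(s):
    q=s["tool_rot"]; return Ro.from_quat([q[1],q[2],q[3],q[0]]).as_matrix()
def cam(name,s=None):
    c=ctrl.get_calibration(name)
    K=np.array(c["K"]);d=np.array(c["dist_coeffs"])
    if name=="wrist":
        s=s or ctrl.sense(); T=np.eye(4);T[:3,:3]=rot(s);T[:3,3]=s["ee_pos"]
        M=np.linalg.inv(T@np.array(c["mount"])); return K,d,M[:3,:3],M[:3,3]
    return K,d,np.array(c["R"]),np.array(c["t"])
def ray(C,uv):
    K,d,R,t=C
    p=cv2.undistortPoints(np.array([[uv]],float),K,d)[0,0]
    v=R.T@np.array([p[0],p[1],1.]); return -R.T@t, v/np.linalg.norm(v)
def onz(C,uv,z):
    o,v=ray(C,uv); return o+v*(z-o[2])/v[2]
def tri(*rs):
    A=np.zeros((3,3));b=np.zeros(3)
    for o,v in rs:
        P=np.eye(3)-np.outer(v,v);A+=P;b+=P@o
    X=np.linalg.solve(A,b); return X,[np.linalg.norm((np.eye(3)-np.outer(v,v))@(X-o)) for o,v in rs]
def proj(C,X):
    K,d,R,t=C; return cv2.projectPoints(np.array(X,float).reshape(-1,1,3),cv2.Rodrigues(R)[0],t,K,d)[0].reshape(-1,2)
def snap(name,f,crop=None,sc=1):
    s=ctrl.sense(); im=ctrl.camera(name); cv2.imwrite("pics/raw_"+f,im)
    if crop: l,t,r,b=crop; im=im[t:b,l:r]
    im=cv2.resize(im,None,fx=sc,fy=sc,interpolation=cv2.INTER_CUBIC); cv2.imwrite("pics/"+f,im); return s
E
cat > a.py <<'E'
from h import *
s=ctrl.sense();print(s, ctrl.finger_overhang); print(rot(s))
for c in ["scene","side","wrist"]:
    snap(c,c+"1.png",sc=1.5 if c!="wrist" else 1.2)
    C=cam(c); print(c,"campos",-C[2].T@C[3])
    for n in ["rail","follower","lever","handle","mouth","die_tall_mid","die_mid1_mid","die_low_mid","blank_mid","oil_bottle","caliper"]:
        print(n,[(np.round(d["bbox"]).astype(int).tolist(),round(d["confidence"],2)) for d in ctrl.search_frame(c,n)[:4]])
E
python3 a.py
```

```text
{'clock': 0.0, 'qpos': array([-1.30218375,  0.33389411,  0.0398727 ,  1.4662652 , -0.01342296,
        1.34328597, -0.05846732]), 'qd': array([ 8.72327461e-04,  9.54758202e-04,  1.01638426e-03, -5.80379108e-05,
        9.81648090e-04, -1.88740515e-04, -5.12650412e-04]), 'joint_torque': array([-1.64926755e-04, -6.56352067e+01,  1.33480724e+00, -4.03802741e+01,
       -5.99284354e-02,  4.47193428e-02,  1.59758283e-04]), 'ee_pos': array([0.23356533, 0.60605267, 0.1991731 ]), 'tool_rot': array([-0.58265999,  0.58334332,  0.39969102, -0.40058083]), 'wrist_force': array([ 0.41194075, -1.18532254, -0.39014502]), 'wrist_torque': array([ 0.01604724,  0.0183776 , -0.00175369]), 'finger_gap': 1.0033767414409631} 0.011
[[ 3.59564175e-01 -4.90668876e-04 -9.33120230e-01]
 [ 9.33119014e-01 -1.50886090e-03  3.59564500e-01]
 [-1.58437574e-03 -9.99998741e-01 -8.46798674e-05]]
scene campos [ 0.09562461 -0.36743904  0.98441615]
rail [([195, 197, 375, 283], 0.95), ([202, 239, 217, 266], 0.36)]
follower [([286, 236, 376, 286], 0.72), ([318, 203, 334, 255], 0.29)]
lever [([315, 203, 335, 250], 0.96)]
handl
[... 410 characters left out ...]
llower [([259, 178, 277, 198], 0.83)]
lever [([257, 135, 279, 181], 0.67)]
handle [([259, 134, 281, 180], 0.55), ([263, 232, 282, 249], 0.48)]
mouth [([254, 137, 289, 266], 0.71)]
die_tall_mid [([256, 138, 285, 266], 0.18)]
die_mid1_mid []
die_low_mid []
blank_mid [([265, 232, 281, 248], 0.58), ([256, 138, 289, 266], 0.19)]
oil_bottle [([231, 144, 246, 176], 0.59)]
caliper [([239, 270, 266, 324], 0.81), ([218, 199, 244, 223], 0.5)]
wrist campos [0.16608766 0.63207464 0.385078  ]
rail [([148, 317, 175, 328], 0.55)]
follower []
lever []
handle []
mouth [([147, 317, 170, 329], 0.48)]
die_tall_mid []
die_mid1_mid []
die_low_mid []
blank_mid []
oil_bottle []
caliper [([202, 286, 299, 328], 0.81)]
```

```bash
python3 - <<'E'
import cv2,numpy as np
a=cv2.imread("pics/raw_scene1.png")[150:310,140:400]
b=cv2.imread("pics/raw_side1.png")[120:340,180:330]
a=cv2.resize(a,None,fx=3,fy=3,interpolation=2);cv2.imwrite("pics/a.png",a)
cv2.imwrite("pics/b.png",cv2.resize(b,None,fx=2.7,fy=2.7,interpolation=2))
E
```

```text
(no output)
```

View pics/a.png

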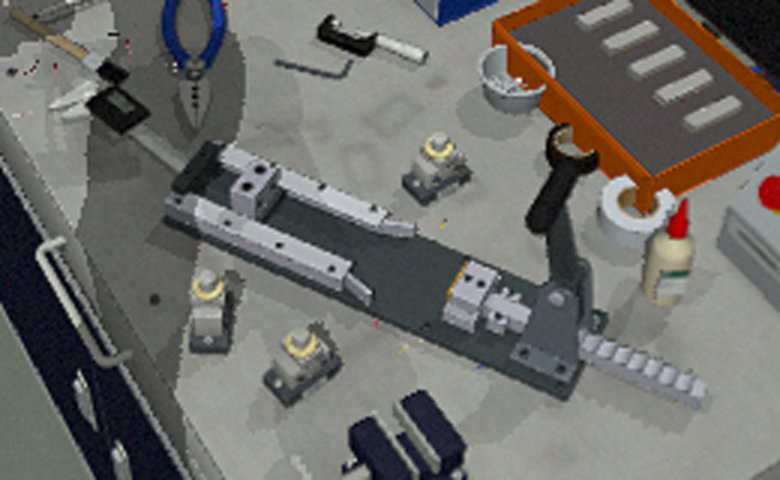

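View pics/b.png

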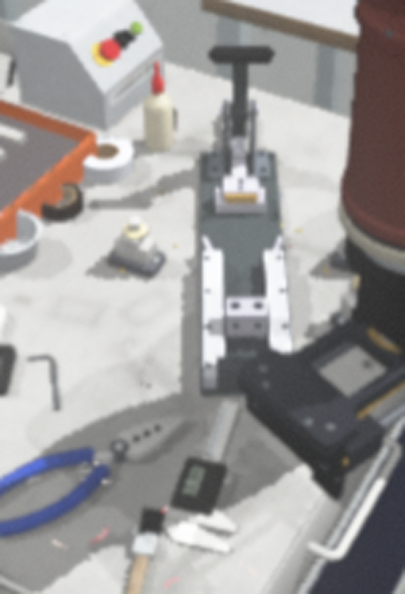

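```bash
python3 - <<'E'
from h import *
C=cam("scene");D=cam("side")
f=lambda p:(p[0]/3+140,p[1]/3+150)
g=lambda p:(p[0]/2.7+180,p[1]/2.7+120)
for n,p,z in [("dieA foot",(437,180),.007),("dieB foot",(210,330),.007),("dieC",(302,370),.007),("blank top",(257,180),.054),("backstop L",(168,205),.01),("rail far corner",(568,393),.01),("mouth lip n",(350,275),.029),("bottle",(665,290),.02)]:
    print(n,onz(C,f(p),z).round(3))
for n,p,z in [("dieA",(137,262),.007),("blank top",(245,305),.054),("rail near L",(203,392),.01),("rail far L",(203,155),.01),("rail far R",(280,155),.01),("handle",(242,55),.177)]:
    print(n,onz(D,g(p),z).round(3))
print(tri(ray(C,f((572,145))),ray(D,g((242,55)))))
print(ctrl.get_calibration("wrist")["mount"],ctrl.get_calibration("wrist")["K"])
E
```

```text
dieA foot [0.616 0.325 0.007]
dieB foot [0.363 0.283 0.007]
dieC [0.409 0.21  0.007]
blank top [0.457 0.371 0.054]
backstop L [0.392 0.421 0.01 ]
rail far corner [0.579 0.081 0.01 ]
mouth lip n [0.483 0.258 0.029]
bottle [0.705 0.115 0.02 ]
dieA [0.612 0.335 0.007]
blank top [0.456 0.378 0.054]
rail near L [0.455 0.461 0.01 ]
rail far L [0.647 0.134 0.01 ]
rail far R [0.566 0.087 0.01 ]
handle [0.587 0.151 0.177]
(array([0.59864567, 0.16034646, 0.19423676]), [np.float64(0.02007853146780826), np.float64(0.02007853146780854)])
[[ 9.99999976e-01  1.58771172e-06  2.18462090e-04 -4.66685538e-04]
 [-2.10192543e-04 -2.65622937e-01  9.64076974e-01 -1.85059582e-01]
 [ 5.95592183e-05 -9.64076997e-01 -2.65622931e-01  7.23379603e-02]
 [ 0.00000000e+00  0.00000000e+00  0.00000000e+00  1.00000000e+00]] [[334.14543105   0.         252.71515502]
 [  0.         334.14543105 187.68509617]
 [  0.           0.           1.        ]]
```

```bash
python3 -m pendant '{"fingers":[100,100,100,100,100,100,100,100],"delta_pos":[[-26,-3,-46],[-26,-3,-46],[-26,-3,-46],[-26,-3,-46],[-26,-3,-46],[-26,-3,-46],[-26,-3,-46],[-25,-3,-46]],"yaw":[0,0,0,0,0,0,0,0]}' 
python3 -m pendant '{"fingers":[100,100,100,100,100,100,100,100],"delta_pos":[[0,0,0],[0,0,0],[0,0,0],[0,0,0],[0,0,0],[0,0,0],[0,0,0],[0,0,0]],"yaw":[8,8,8,8,8,0,0,0]}'
cat > b.py <<'E'
from h import *
import sys
s=snap("wrist",sys.argv[1],sc=1.5)
print(s["ee_pos"],s["qpos"].round(2)); print(rot(s).round(3))
C=cam("wrist",s)
for n in ["rail","follower","lever","die_tall_mid","die_mid1_mid","die_low_mid","blank_mid","caliper"]:
    print(n,[(np.round(d["bbox"]).astype(int).tolist(),round(d["confidence"],2)) for d in ctrl.search_frame("wrist",n)[:4]])
E
python3 b.py w2.png
```

```text
clock: 2.6
ee_pos: [0.4891, 0.2969, 0.2233]
tool_rot: [0.583, -0.583, -0.4, 0.4]
wrist_force: [0.2, 0.6, 0.5]
finger_gap: 1.0
clock: 3.4
ee_pos: [0.4881, 0.2987, 0.2228]
tool_rot: [0.684, -0.684, -0.178, 0.178]
wrist_force: [0.2, 0.3, -0.6]
finger_gap: 1.002
[0.48807265 0.29867449 0.22277834] [-0.92  0.16  0.33  1.64 -0.05  1.35 -0.07]
[[ 0.874 -0.    -0.487]
 [ 0.487  0.     0.874]
 [-0.    -1.     0.   ]]
rail [([217, 15, 304, 315], 0.94), ([260, 307, 269, 313], 0.58)]
follower [([241, 246, 289, 311], 0.9)]
lever []
die_tall_mid [([131, 92, 188, 139], 0.77), ([329, 170, 383, 210], 0.73)]
die_mid1_mid [([138, 172, 190, 212], 0.61), ([240, 72, 280, 104], 0.4)]
die_low_mid [([328, 172, 385, 209], 0.67), ([221, 16, 300, 313], 0.6), ([259, 304, 271, 315], 0.24)]
blank_mid [([239, 71, 282, 103], 0.87)]
caliper [([265, 1, 285, 15], 0.71)]
```

View pics/w2.png

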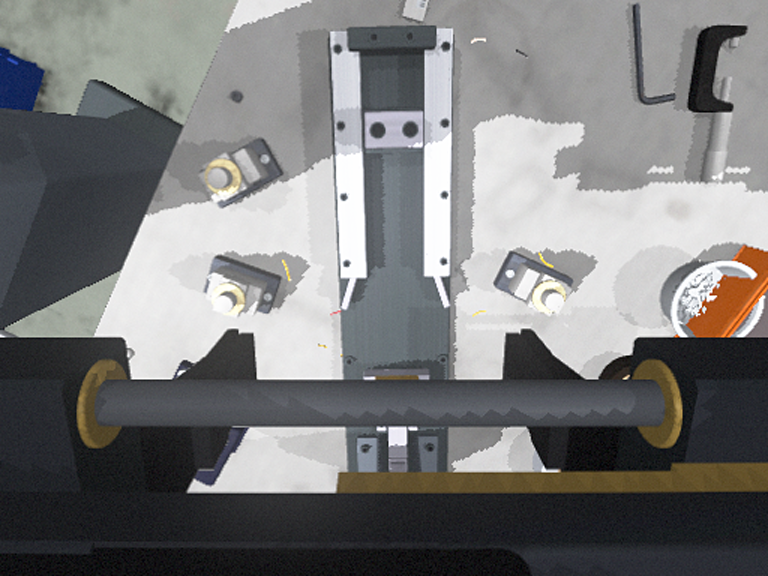

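```bash
python3 -m pendant '{"fingers":[100,100,100,100,100],"delta_pos":[[0,25,-8],[0,25,-8],[0,25,-8],[0,25,-8],[0,0,0]],"yaw":[0,0,0,0,0]}' 
python3 b.py w3.png; python3 - <<'E'
from h import *
C=cam("wrist",{"tool_rot":np.array([0.6839,-0.6839,-0.178,0.178]),"ee_pos":np.array([0.48807265,0.29867449,0.22277834])})
for p in [(341,276),(451,276),(366,278),(424,278),(331,32),(453,32)]:
    print(p,onz(C,(p[0]/1.5,p[1]/1.5),.0295).round(4))
E
```

```text
clock: 4.35
ee_pos: [0.5022, 0.2683, 0.1196]
tool_rot: [-0.684, 0.686, 0.174, -0.178]
wrist_force: [-1.3, 0.6, 0.4]
finger_gap: 0.999
[0.50223083 0.26832587 0.1196405 ] [-0.87  0.24  0.35  1.78 -0.09  1.15  0.01]
[[ 0.876 -0.004 -0.482]
 [ 0.482 -0.004  0.876]
 [-0.005 -1.    -0.001]]
rail [([210, 0, 328, 318], 0.86)]
follower [([238, 284, 304, 318], 0.69)]
lever []
die_tall_mid [([83, 48, 165, 114], 0.78)]
die_mid1_mid [([98, 160, 169, 216], 0.87)]
die_low_mid []
blank_mid [([237, 13, 297, 62], 0.95), ([208, 0, 324, 317], 0.26)]
caliper [([239, 13, 298, 62], 0.5), ([357, 156, 434, 215], 0.48)]
(341, 276) [0.4755 0.2601 0.0295]
(451, 276) [0.5505 0.3019 0.0295]
(366, 278) [0.4933 0.2682 0.0295]
(424, 278) [0.5329 0.2902 0.0295]
(331, 32) [0.3875 0.4105 0.0295]
(453, 32) [0.4611 0.4516 0.0295]
```

View pics/w3.png

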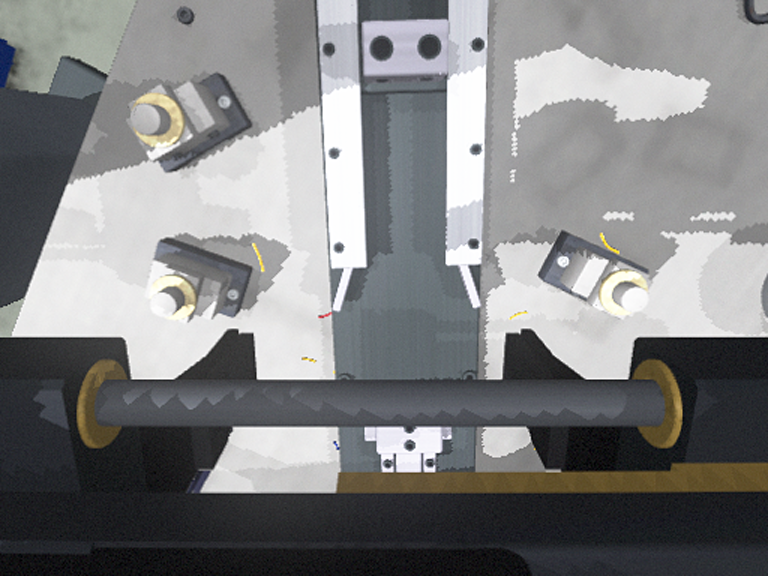

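```bash
python3 - <<'E'
from h import *
im=cv2.imread("pics/raw_w3.png")
o=[]
for l,t in [(80,40),(92,152),(350,144)]:
    o.append(cv2.resize(im[t:t+78,l:l+96],None,fx=4,fy=4,interpolation=2))
bl=cv2.resize(im[0:78,205:301],None,fx=4,fy=4,interpolation=2)
cv2.imwrite("pics/z3.png",np.vstack([np.hstack(o[:2]),np.hstack([o[2],bl])]))
E
```

```text
(no output)
```

View pics/z3.png

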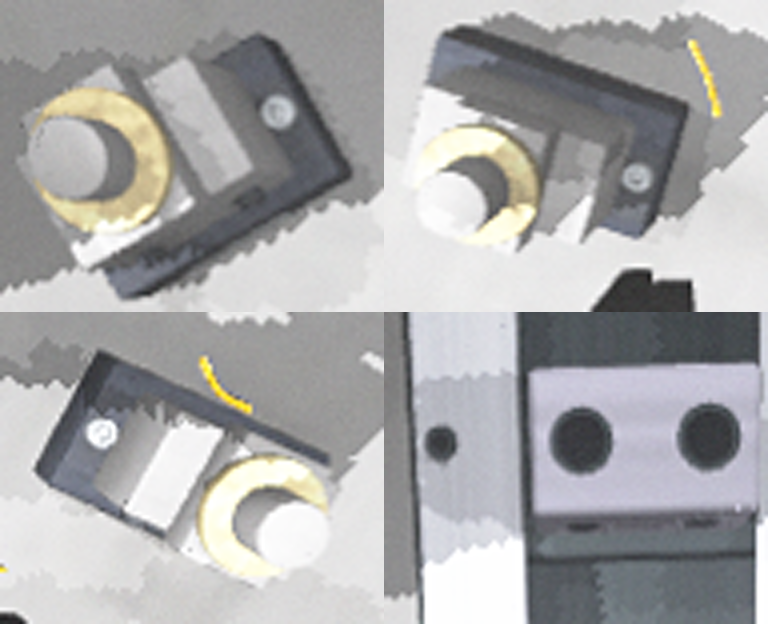

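```bash
cat > c.py <<'E'
from h import *
from scipy.optimize import least_squares
C=cam("wrist",ctrl.sense())
def P(l,t,pts): return [(l+x/4,t+y/4) for x,y in pts]
D=[("1",P(80,40,[(264,34),(352,175),(124,298),(68,158)]),(1,-1,1)),
("2",P(92,152,[(61,28),(304,103),(266,238),(69,203)]),0),
("3",P(350,144,[(328,148),(98,38),(38,160),(292,225)]),0)]
for n,p,_ in D:
    w=np.array([onz(C,q,0)[:2] for q in p[:3]])
    L=np.linalg.norm(w[1]-w[0]),np.linalg.norm(w[2]-w[1])
    print(n,w.round(4).tolist(),"sides",np.round(L,4))
    short_first=L[0]<L[1]
    a,b,c=(w[0],w[1],w[2])
    ctr=(a+c)/2
    lo=(c-b) if short_first else (b-a)
    yaw=np.degrees(np.arctan2(lo[1],lo[0]))
    # refine
    sg=[(-1,1),(1,1),(1,-1)] # a,b,c in (long,short) signs
    def f(v):
        e=np.array([np.cos(v[2]),np.sin(v[2])]);
        g=np.array([-e[1],e[0]])
        X=[]
        for q in w: pass
        # nearest corner assignment
        cs=np.array([[*(v[:2]+i*.028*e+j*.016*g),0] for i in(-1,1) for j in(-1,1)])
        pr=proj(C,cs); r=[]
        for q in p[:3]:
            k=np.argmin(np.linalg.norm(pr-np.array(q),axis=1)); r+=list(pr[k]-q)
        r+=list(proj(C,[[v[0],v[1],v[3]]])[0]-p[3]); return r
    s=least_squares(f,[*ctr,np.radians(yaw),.062])
    print("  fit",s.x[:2].round(4),"long-axis yaw",np.degrees(s.x[2]).round(1)%180,"H",s.x[3].round(4),"res",s.fun.round(1))
b=P(205,0,[(146,58),(373,53),(371,198),(146,205)])
w=np.array([onz(C,q,.054)[:2] for q in b]); print("blank",w.mean(0).round(4),[np.linalg.norm(w[i]-w[(i+1)%4]).round(4) for i in range(4)])
# rail fit: edges in w3 (display/1.5) at lip top z=.0295
E=[((333,267),0,.043),((366,267),0,.0225),((443,265),0,-.0225),((480,265),0,-.043),((322,90),None,.043),((361,90),None,.0225),((447,90),None,-.0225),((486,90),None,-.043)]
W=[(onz(C,(q[0]/1.5,q[1]/1.5),.0295)[:2],x,y) for q,x,y in E]
C2=cam("wrist",{"tool_rot":np.array([0.6839,-0.6839,-0.178,0.178]),"ee_pos":np.array([0.48807265,0.29867449,0.22277834])})
for q,x,y in [((341,276),0,.043),((451,276),0,-.043),((366,278),0,.0225),((424,278),0,-.0225),((331,32),None,.043),((453,32),None,-.043)]:
    W.append((onz(C2,(q[0]/1.5,q[1]/1.5),.0295)[:2],x,y))
def fr(v):
    e=np.array([np.cos(v[2]),np.sin(v[2])]);g=np.array([-e[1],e[0]]);r=[]
    for q,x,y in W:
        d=q-v[:2]; r.append(d@g-y)
        if x is not None:r.append(d@e-x)
    return r
s=least_squares(fr,[.513,.281,np.radians(120)]);print("rail",s.x[:2].round(4),np.degrees(s.x[2]).round(2),(np.array(s.fun)*1e3).round(1))
E
python3 c.py
```

```text
1 [[0.3693, 0.3243], [0.3984, 0.3071], [0.3644, 0.258]] sides [0.0338 0.0597]
  fit [0.3678 0.2915] long-axis yaw 56.3 H 0.0636 res [ 0.5  1.1 -2.3  0.2  1.8 -0.7  0.1 -0.5]
2 [[0.3772, 0.2184], [0.4348, 0.2295], [0.4411, 0.1942]] sides [0.0587 0.0359]
  fit [0.4091 0.2074] long-axis yaw 9.8 H 0.0566 res [ 1.6  0.8 -1.5  1.  -0.6 -2.6  0.3  0.4]
3 [[0.657, 0.3487], [0.5935, 0.3439], [0.5977, 0.3125]] sides [0.0637 0.0316]
  fit [0.6256 0.3302] long-axis yaw 3.8000000000000114 H 0.0567 res [-4.2 -1.6  3.   1.2  0.8  0.7  0.3 -0.4]
blank [0.4584 0.3777] [np.float64(0.0394), np.float64(0.0235), np.float64(0.04), np.float64(0.0239)]
rail [0.5141 0.2813] 120.35 [-2.6  1.  -1.   0.5 -0.1  0.6 -0.8  0.1 -1.4 -1.4 -1.4 -1.3  1.1  1.1
  1.2 -0.6  2.1 -0.9  1.8 -1.8  1.   2.8]
```

```bash
sed -i 's/onz(C,q,0)/onz(C,q,.014)/; s/j\*.016\*g),0\]/j*.016*g),.014]/' c.py; python3 c.py; for c in 1; do python3 - <<'E'
from h import *
# other checks: tri shank top scene/side rough + w2 view
C2=cam("wrist",{"tool_rot":np.array([0.6839,-0.6839,-0.178,0.178]),"ee_pos":np.array([0.48807265,0.29867449,0.22277834])})
C3=cam("wrist",ctrl.sense())
for a,b in [((221,175),(80+68/4,40+158/4)),((229,298),(92+69/4,152+203/4)),((551,297),(350+292/4,144+225/4))]:
    print(tri(ray(C2,(a[0]/1.5,a[1]/1.5)),ray(C3,b)))
E
done
```

```text
1 [[0.3738, 0.3247], [0.4016, 0.3083], [0.3692, 0.2614]] sides [0.0323 0.057 ]
  fit [0.3719 0.2932] long-axis yaw 56.2 H 0.0735 res [ 0.7 -0.5 -1.2  0.3  0.4  0.7  0.  -0.4]
2 [[0.3813, 0.2236], [0.4363, 0.2343], [0.4423, 0.2006]] sides [0.0561 0.0342]
  fit [0.4116 0.2127] long-axis yaw 9.9 H 0.0672 res [-0.  -0.1 -0.4  0.9  0.1 -1.3  0.3  0.3]
3 [[0.6485, 0.3481], [0.5879, 0.3435], [0.5918, 0.3135]] sides [0.0608 0.0302]
  fit [0.619  0.3302] long-axis yaw 3.6999999999999886 H 0.0674 res [-2.3 -1.2  2.5  0.3 -0.4  1.1  0.1 -0.2]
blank [0.4584 0.3777] [np.float64(0.0394), np.float64(0.0235), np.float64(0.04), np.float64(0.0239)]
rail [0.5141 0.2813] 120.35 [-2.6  1.  -1.   0.5 -0.1  0.6 -0.8  0.1 -1.4 -1.4 -1.4 -1.3  1.1  1.1
  1.2 -0.6  2.1 -0.9  1.8 -1.8  1.   2.8]
(array([0.37176395, 0.29324393, 0.07264516]), [np.float64(0.0004845982724443991), np.float64(0.0004845982724443578)])
(array([0.41359592, 0.22098354, 0.08022696]), [np.float64(0.001654990573849461), np.float64(0.0016549905738494092)])
(array([0.5930733 , 0.33190342, 0.10755954]), [np.float64(0.001439494190154808), np.float64(0.0014394941901546975)])
```

```bash
cat > m.py <<'E'
from h import *
RO=np.array([.5141,.2813]);RA=np.radians(120.35)
e=np.array([np.cos(RA),np.sin(RA)]);g=np.array([-e[1],e[0]])
def r2w(x,y): return RO+x*e+y*g
def w2r(p): d=np.array(p[:2])-RO; return np.array([d@e,d@g])
def go(x,y,z,jaw):  # world target, jaw axis angle deg (mod 180)
    s=ctrl.sense();R=rot(s);a=np.degrees(np.arctan2(R[1,0],R[0,0]))
    d=((jaw-a+90)%180)-90; b=np.radians(a+d)
    tx=np.array([np.cos(b),np.sin(b),0]);tz=np.array([-np.sin(b),np.cos(b),0])
    D=np.array([x,y,z])-s["ee_pos"]
    print("at rail",w2r(s["ee_pos"]).round(4),"z",s["ee_pos"][2].round(4),"jaw",a.round(2),"clk",s["clock"],"gap",round(s["finger_gap"]*87,1),"F",s["wrist_force"].round(1),"q7",s["qpos"][6].round(2))
    print("yaw",round(-d,2),"delta mm after yaw",np.round([D@tx*1e3,-D[2]*1e3,D@tz*1e3],1))
def gr(x,y,z): p=r2w(x,y); go(p[0],p[1],z,np.degrees(RA)-90)
E
python3 -c "
from m import *
go(.4584,.3777,.045,30.35)"
```

```text
at rail [-0.0035  0.014 ] z 0.1235 jaw 28.95 clk 4.8 gap 87.3 F [-0.5 -0.7  0.6] q7 0.01
yaw -1.4 delta mm after yaw [ 14.7  78.5 114.9]
```

```bash
python3 -m pendant '{"fingers":[100,100,100,100,100,100],"delta_pos":[[0,0,0],[5,0,38],[5,0,38],[5,0,39],[0,30,0],[0,0,0]],"yaw":[-1.4,0,0,0,0,0]}' 
python3 -c "
from m import *
go(.4584,.3777,.045,30.35);snap('wrist','w4.png',sc=1.2)"
```

```text
clock: 5.4
ee_pos: [0.4559, 0.3771, 0.0896]
tool_rot: [-0.681, 0.683, 0.185, -0.188]
wrist_force: [0.3, -1.1, -1.4]
finger_gap: 1.002
at rail [0.112  0.0018] z 0.0896 jaw 30.53 clk 5.4 gap 87.2 F [ 0.3 -1.1 -1.4] q7 -0.16
yaw 0.18 delta mm after yaw [ 2.4 44.6 -0.7]
```

View pics/w4.png

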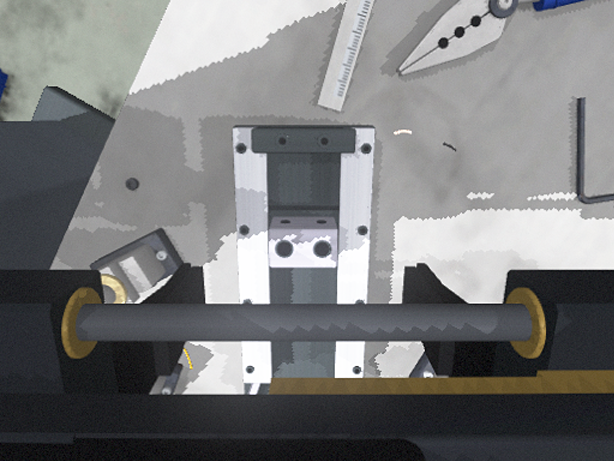

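```bash
python3 -m pendant '{"fingers":[100,100,0,0,0,0,0,0],"delta_pos":[[2,22,0],[0,22,0],[0,0,0],[0,0,0],[0,0,0],[0,0,0],[0,0,0],[0,0,0]],"yaw":[0,0,0,0,0,0,0,0]}' 30
python3 -c "
from m import *
gr(-.045,0,.045)"
```

```text
clock: 6.25
ee_pos: [0.4604, 0.3787, 0.0493]
tool_rot: [0.683, -0.682, -0.185, 0.185]
wrist_force: [-0.5, 0.6, 0.1]
finger_gap: 0.541
at rail [ 0.1112 -0.0028] z 0.0493 jaw 30.33 clk 6.25 gap 47.1 F [-0.5  0.6  0.1] q7 -0.15
yaw -0.02 delta mm after yaw [  -2.8    4.3 -156.2]
```

```bash
python3 -m pendant '{"fingers":[0,0,0,0],"delta_pos":[[0,0,0],[0,0,0],[0,0,0],[0,0,0]],"yaw":[0,0,0,0]}' 30
python3 -c "
from m import *
gr(-.045,0,.045)
gr(-.045,0,.045)"
```

```text
clock: 6.65
ee_pos: [0.4602, 0.3785, 0.0487]
tool_rot: [-0.682, 0.683, 0.185, -0.185]
wrist_force: [0.3, 1.1, 0.6]
finger_gap: 0.176
at rail [ 0.1111 -0.0026] z 0.0487 jaw 30.33 clk 6.65 gap 15.3 F [0.3 1.1 0.6] q7 -0.15
yaw -0.02 delta mm after yaw [  -2.6    3.7 -156.1]
at rail [ 0.1111 -0.0026] z 0.0487 jaw 30.33 clk 6.65 gap 15.3 F [0.3 1.1 0.6] q7 -0.15
yaw -0.02 delta mm after yaw [  -2.6    3.7 -156.1]
```

```bash
python3 -c "
from m import *
snap('wrist','w5.png',sc=1.2)
snap('side','s5.png')
a=cv2.imread('pics/w5.png');b=cv2.imread('pics/raw_s5.png')[120:280,180:330]
b=cv2.resize(b,None,fx=2.88,fy=2.88)
cv2.imwrite('pics/v5.png',cv2.resize(np.hstack([a,b[:461,:432]]),None,fx=.76,fy=.76))
"
```

```text
(no output)
```

View pics/v5.png

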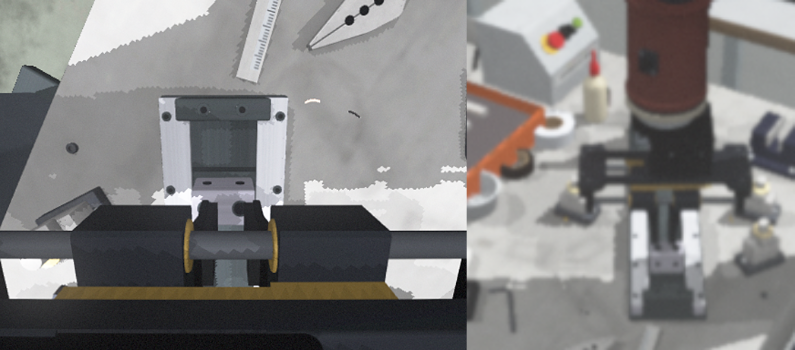

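```bash
python3 -c "
from m import *
im=cv2.imread('pics/raw_w5.png')
C=cam('wrist')
s=ctrl.sense();R=rot(s);p=s['ee_pos']
for d in [(0,0,0),(0,.011,0),(0,.011,.0095),(0,.011,-.0095)]:
    q=proj(C,p+R@np.array(d))[0];print(q); cv2.circle(im,tuple(int(round(v)) for v in q),1,(0,0,255),-1)
for a in [(-.012,-.02),(-.012,.02),(.012,.02),(.012,-.02)]:
    w=r2w(.1113+a[0],-.0006+a[1]);
    q=proj(C,[*w,.054])[0]; cv2.circle(im,tuple(int(round(v)) for v in q),1,(0,255,0),-1);print(q)
im=im[140:330,160:350];im=cv2.resize(im,None,fx=3.1,fy=3.1,interpolation=2)
cv2.imwrite('pics/v6.png',cv2.convertScaleAbs(im,alpha=1.6,beta=20))
"
```

```text
[253.08110624 222.13512043]
[253.05184797 215.696244  ]
[253.05691931 201.15810928]
[253.04688258 229.88240399]
[283.8952561  244.27227394]
[215.59203868 244.31068121]
[214.3113355  205.38007631]
[284.93761116 205.34136843]
```

View pics/v6.png

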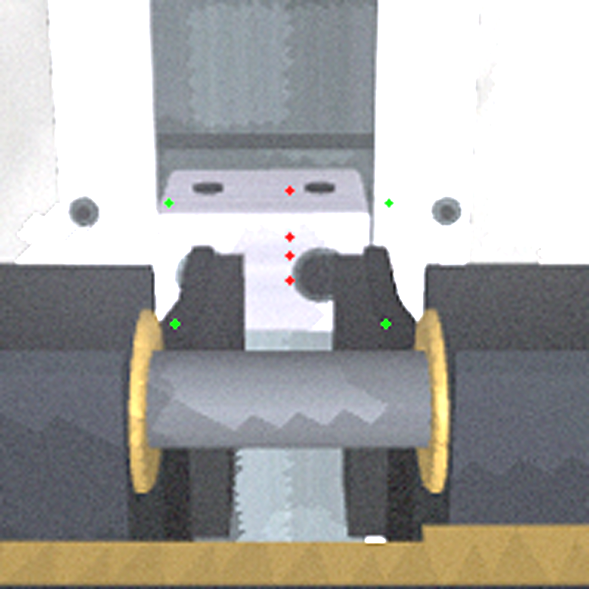

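```bash
for i in 1; do python3 -m pendant '{"fingers":[17,17,17],"delta_pos":[[0,4,0],[0,4,0],[0,0,0]],"yaw":[0,0,0]}' ; python3 -m pendant '{"fingers":[17,17],"delta_pos":[[0,3,0],[0,0,0]],"yaw":[0,0]}';  done
```

```text
clock: 7.05
ee_pos: [0.4597, 0.3781, 0.0398]
tool_rot: [-0.682, 0.683, 0.185, -0.185]
wrist_force: [0.1, -0.8, -0.2]
finger_gap: 0.165
clock: 7.25
ee_pos: [0.46, 0.3783, 0.0373]
tool_rot: [-0.682, 0.683, 0.185, -0.185]
wrist_force: [0.1, 0.2, -0.4]
finger_gap: 0.167
```

```bash
python3 -m pendant '{"fingers":[17,17],"delta_pos":[[0,3,0],[0,0,0]],"yaw":[0,0]}' | sed -n '2p;4p'; python3 -m pendant '{"fingers":[17,17],"delta_pos":[[0,2,0],[0,0,0]],"yaw":[0,0]}'| sed -n '2p;4p'; python3 -c "
from m import *
im=ctrl.camera('wrist');cv2.imwrite('pics/raw_w7.png',im)
gr(0,0,0)
im=im[140:330,160:350];a=cv2.convertScaleAbs(cv2.resize(im,None,fx=3,fy=3,interpolation=2),alpha=1.6,beta=20)
b=ctrl.camera('scene')[170:250,180:260];b=cv2.resize(b,(570,570),interpolation=2)
cv2.imwrite('pics/v7.png',cv2.resize(np.hstack([a,b]),None,fx=.7,fy=.7))"
```

```text
ee_pos: [0.46, 0.3784, 0.0344]
wrist_force: [0.5, 0.6, 0.9]
ee_pos: [0.46, 0.3784, 0.0325]
wrist_force: [-0.3, -0.4, -0.6]
at rail [ 0.1111 -0.0025] z 0.0326 jaw 30.32 clk 7.7 gap 14.7 F [ 0.6  0.  -0.6] q7 -0.14
yaw -0.03 delta mm after yaw [  -2.5   32.6 -111.1]
```

View pics/v7.png

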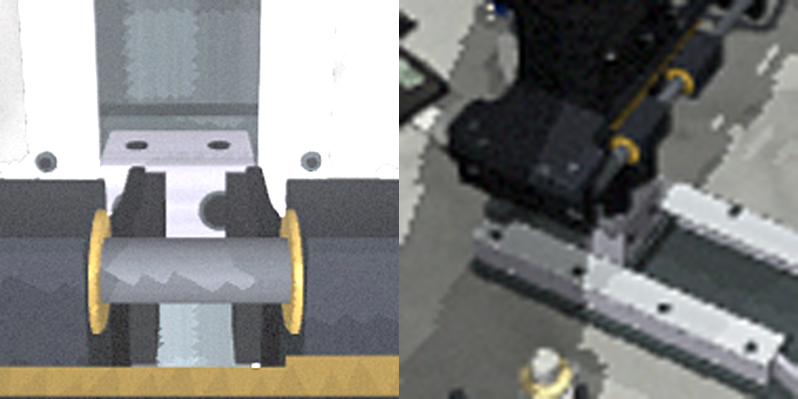

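```bash
python3 -m pendant '{"fingers":[17,17],"delta_pos":[[0,2,0],[0,0,0]],"yaw":[0,0]}' | sed -n '2p;4p'; python3 -m pendant '{"fingers":[17,17],"delta_pos":[[0,2,0],[0,0,0]],"yaw":[0,0]}'| sed -n '2p;4p';  python3 -m pendant '{"fingers":[17,17],"delta_pos":[[0,2,0],[0,0,0]],"yaw":[0,0]}'| sed -n '2p;4p'
```

```text
ee_pos: [0.4604, 0.3787, 0.032]
wrist_force: [-3.8, -2.9, 11.6]
ee_pos: [0.4605, 0.3788, 0.0319]
wrist_force: [-9.7, -8.4, 29.4]
ee_pos: [0.4606, 0.379, 0.0318]
wrist_force: [-16.2, -13.0, 48.4]
```

```bash
python3 -m pendant '{"fingers":[17,75,75,75,75,75,75,75],"delta_pos":[[0,-30,0],[-3,-10,0],[0,0,0],[0,0,0],[0,0,0],[0,0,0],[0,0,0],[0,0,0]],"yaw":[0,0,0,0,0,0,0,0]}' | sed -n '2p;4,5p'; python3 -m pendant '{"fingers":[75,75,75,75],"delta_pos":[[0,20,0],[0,20,0],[0,14,0],[0,0,0]],"yaw":[0,0,0,0]}'| sed -n '2p;4,5p';  python3 -m pendant '{"fingers":[0,0,0,0,0,0,0],"delta_pos":[[0,0,0],[0,0,0],[0,0,0],[0,0,0],[0,0,0],[0,0,0],[0,0,0]],"yaw":[0,0,0,0,0,0,0]}' 30;python3 -c "
from m import *
gr(-.045,0,.012)"
```

```text
ee_pos: [0.4575, 0.3768, 0.0663]
wrist_force: [0.8, -0.0, 0.6]
finger_gap: 0.703
ee_pos: [0.4564, 0.3759, 0.0107]
wrist_force: [-0.7, -0.4, -0.2]
finger_gap: 0.748
clock: 10.25
ee_pos: [0.4573, 0.377, 0.0133]
tool_rot: [0.683, -0.682, -0.185, 0.185]
wrist_force: [-3.5, -2.5, 5.7]
finger_gap: 0.457
at rail [0.1112 0.0007] z 0.0133 jaw 30.33 clk 10.25 gap 39.8 F [-3.5 -2.5  5.7] q7 -0.14
yaw -0.02 delta mm after yaw [   0.7    1.3 -156.2]
```

```bash
python3 -m pendant '{"fingers":[0,0,0,0],"delta_pos":[[0,0,-18],[0,0,-18],[0,0,-20],[0,0,-20]],"yaw":[0,0,0,0]}' | sed -n '2p;4,5p'; python3 -m pendant '{"fingers":[0,0,0,0,0],"delta_pos":[[0,0,-20],[0,0,-20],[0,0,-20],[0,0,-20],[0,0,0]],"yaw":[0,0,0,0,0]}'| sed -n '2p;4,5p'; python3 -c "
from m import *
gr(-.045,0,.012)
gr(.10,-.11,.08)"
```

```text
ee_pos: [0.4952, 0.3135, 0.0131]
wrist_force: [1.0, -1.1, 0.4]
finger_gap: 0.252
ee_pos: [0.5383, 0.2391, 0.0131]
wrist_force: [0.0, 0.4, 0.4]
finger_gap: 0.005
at rail [-0.0486  0.0005] z 0.0131 jaw 30.08 clk 11.15 gap 0.4 F [0.  0.4 0.4] q7 0.15
yaw -0.27 delta mm after yaw [0.5 1.1 3.6]
at rail [-0.0486  0.0005] z 0.0131 jaw 30.08 clk 11.15 gap 0.4 F [0.  0.4 0.4] q7 0.15
yaw -0.27 delta mm after yaw [110.5 -66.9 148.6]
```

```bash
python3 -m pendant '{"fingers":[75,75,75,75,75,75,75,75],"delta_pos":[[0,-35,0],[0,-35,10],[0,0,0],[0,0,0],[0,0,0],[0,0,0],[0,0,0],[0,0,0]],"yaw":[-0.3,0,0,0,0,0,0,0]}' | sed -n '2p;4,5p'; python3 -c "
from m import *
s=snap('wrist','w8.png',sc=1.3)
gr(.1,0,.012);C=cam('wrist',s)
for d in ctrl.search_frame('wrist','blank_mid'):
    b=d['bbox'];print(d); p=onz(C,((b[0]+b[2])/2,(b[1]+b[3])/2),.05);print(w2r(p))"
```

```text
ee_pos: [0.531, 0.2507, 0.0821]
wrist_force: [0.0, -0.8, -0.0]
finger_gap: 0.65
at rail [-0.035   0.0008] z 0.0823 jaw 30.61 clk 12.0 gap 59.7 F [0.4 0.3 0.6] q7 0.11
yaw 0.26 delta mm after yaw [  0.8  70.3 135. ]
{'bbox': [218.3, 248.3, 287.3, 319.3], 'confidence': 0.28}
[-0.09577373  0.00078009]
```

View pics/w8.png

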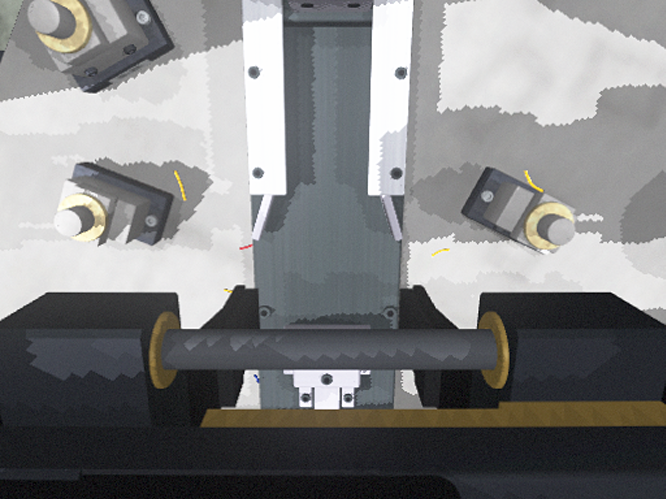

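```bash
python3 -m pendant '{"fingers":[75,75,75,75],"delta_pos":[[0,0,45],[0,0,45],[0,0,45],[0,0,0]],"yaw":[0.2,0,0,0]}' | sed -n '2p;4,5p'; python3 -c "
from m import *
s=snap('wrist','w9.png',sc=1.3)
gr(.111,0,.011);C=cam('wrist',s)
im=cv2.imread('pics/raw_w9.png')
for d in ctrl.search_frame('wrist','blank_mid'):
    b=d['bbox'];print(d); p=onz(C,((b[0]+b[2])/2,(b[1]+b[3])/2),.054);print(w2r(p))
for a in [(-.012,-.02),(-.012,.02),(.012,.02),(.012,-.02)]:
    w=r2w(.1113+a[0],a[1]);
    q=proj(C,[*w,.054])[0]; cv2.circle(im,tuple(int(round(v)) for v in q),1,(0,255,0),-1)
cv2.imwrite('pics/v9.png',cv2.resize(im[120:300,160:350],None,fx=2.5,fy=2.5))"
```

```text
ee_pos: [0.4579, 0.3742, 0.0825]
wrist_force: [-0.6, -1.1, -0.7]
finger_gap: 0.753
at rail [0.1044 0.0013] z 0.0825 jaw 30.78 clk 12.5 gap 65.4 F [ 1.3 -0.5  0. ] q7 -0.14
yaw 0.43 delta mm after yaw [ 1.3 71.5  6.6]
{'bbox': [223.5, 174.5, 281.1, 230.6], 'confidence': 0.59}
[0.11163744 0.00209666]
```

View pics/v9.png

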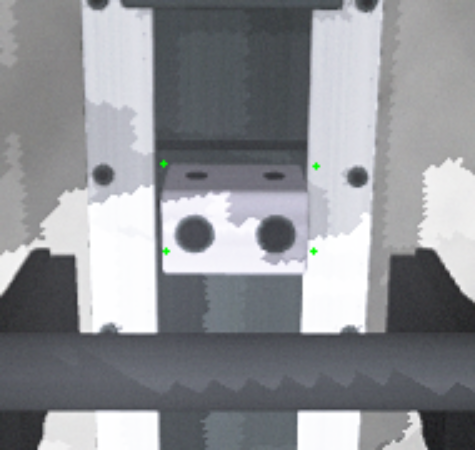

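```bash
python3 -m pendant '{"fingers":[75,75,75],"delta_pos":[[0,36,0],[0,36,0],[0,0,0]],"yaw":[0.4,0,0]}' | sed -n '2p;4,5p';  python3 -m pendant '{"fingers":[0,0,0,0,0,0,0],"delta_pos":[[0,0,0],[0,0,0],[0,0,0],[0,0,0],[0,0,0],[0,0,0],[0,0,0]],"yaw":[0,0,0,0,0,0,0]}' 55;  python3 -m pendant '{"fingers":[0,0,0],"delta_pos":[[0,0,-6],[0,0,-10],[0,0,0]],"yaw":[0,0,0]}' | sed -n '2p;4,5p'; python3 -c "
from m import *
gr(-.045,0,.012)"
```

```text
ee_pos: [0.4639, 0.3656, 0.0091]
wrist_force: [0.2, 0.4, 0.1]
finger_gap: 0.75
clock: 13.55
ee_pos: [0.463, 0.367, 0.011]
tool_rot: [-0.683, 0.683, 0.183, -0.183]
wrist_force: [0.8, -2.0, 3.5]
finger_gap: 0.454
ee_pos: [0.4708, 0.3539, 0.011]
wrist_force: [-2.4, 2.1, 2.4]
finger_gap: 0.456
at rail [0.0845 0.0007] z 0.011 jaw 30.03 clk 13.85 gap 39.7 F [-2.4  2.1  2.4] q7 -0.1
yaw -0.32 delta mm after yaw [   0.7   -1.  -129.5]
```

```bash
python3 -m pendant '{"fingers":[0,0,0,0,0],"delta_pos":[[0,0,-15],[0,0,-15],[0,0,-15],[0,0,-15],[0,0,0]],"yaw":[0,0,0,0,0]}' | sed -n '2p;4,5p';  python3 -m pendant '{"fingers":[0,0,0,0,0,0],"delta_pos":[[0,0,-15],[0,0,-15],[0,0,-15],[0,0,-15],[0,0,-9],[0,0,0]],"yaw":[0,0,0,0,0,0]}' | sed -n '2p;4,5p'; python3 -c "
from m import *
gr(-.045,0,.012)
gr(.10,-.11,.08)"
```

```text
ee_pos: [0.5023, 0.2982, 0.0106]
wrist_force: [0.0, -0.6, -0.3]
finger_gap: 0.115
ee_pos: [0.5363, 0.2397, 0.0108]
wrist_force: [1.3, 0.1, -0.6]
finger_gap: 0.004
at rail [-0.0472  0.0019] z 0.0108 jaw 29.87 clk 14.95 gap 0.3 F [ 1.3  0.1 -0.6] q7 0.14
yaw -0.48 delta mm after yaw [ 1.9 -1.2  2.2]
at rail [-0.0472  0.0019] z 0.0108 jaw 29.87 clk 14.95 gap 0.3 F [ 1.3  0.1 -0.6] q7 0.14
yaw -0.48 delta mm after yaw [111.9 -69.2 147.2]
```

```bash
python3 -m pendant '{"fingers":[75,75,75,75,75,75,75],"delta_pos":[[0,-35,0],[0,-35,0],[0,0,45],[0,0,45],[0,0,45],[0,0,10],[0,0,0]],"yaw":[-0.5,0,0,0,0,0,0]}' | sed -n '2p;4,5p'; cat > bl.py <<'E'
from m import *
s=snap('wrist','wb.png');C=cam('wrist',s)
im=cv2.imread('pics/raw_wb.png')
for d in ctrl.search_frame('wrist','blank_mid')[:2]:
    b=d['bbox'];print(d)
    print("ctr@.054",w2r(onz(C,((b[0]+b[2])/2,(b[1]+b[3])/2),.054)),"-x top edge@.054",w2r(onz(C,((b[0]+b[2])/2,b[3]),.054)))
gr(.105,0,.011)
E
python3 bl.py
```

```text
ee_pos: [0.4595, 0.3694, 0.0806]
wrist_force: [1.0, -0.4, -0.1]
finger_gap: 0.559
{'bbox': [221.6, 176.6, 282.2, 237.8], 'confidence': 0.59}
ctr@.054 [0.10391487 0.00332723] -x top edge@.054 [0.0818086  0.00315591]
at rail [0.0992 0.0022] z 0.0807 jaw 30.51 clk 15.75 gap 56.3 F [ 1.1 -0.4 -0.6] q7 -0.14
yaw 0.16 delta mm after yaw [ 2.2 69.7  5.8]
```

```bash
python3 -m pendant '{"fingers":[75,75,75,75],"delta_pos":[[1,35,-5],[0,34,0],[0,0,0],[0,0,0]],"yaw":[0.2,0,0,0]}' | sed -n '2p;4,5p';  python3 -m pendant '{"fingers":[0,0,0,0,0,0,0,0],"delta_pos":[[0,0,0],[0,0,0],[0,0,0],[0,0,0],[0,0,0],[0,0,0],[0,0,0],[0,0,0]],"yaw":[0,0,0,0,0,0,0,0]}' 60; python3 -c "
from m import *
gr(-.045,0,.012);print(ctrl.sense()['wrist_torque'])";  for i in 1; do python3 -m pendant '{"fingers":[0],"delta_pos":[[0,0,-4]],"yaw":[0]}' 60| sed -n '2p;4,5p'; python3 -m pendant '{"fingers":[0],"delta_pos":[[0,0,-4]],"yaw":[0]}' 60| sed -n '2p;4,5p';python3 -m pendant '{"fingers":[0],"delta_pos":[[0,0,-4]],"yaw":[0]}' 60| sed -n '2p;4,5p'; done;  python3 -c "
from m import *
gr(-.045,0,.012)"
```

```text
ee_pos: [0.4659, 0.361, 0.0117]
wrist_force: [0.1, 0.2, 0.2]
finger_gap: 0.744
clock: 16.95
ee_pos: [0.465, 0.3628, 0.0121]
tool_rot: [-0.682, 0.682, 0.185, -0.185]
wrist_force: [-1.6, -2.3, 5.7]
finger_gap: 0.454
at rail [0.0951 0.0012] z 0.0121 jaw 30.33 clk 16.95 gap 39.5 F [-1.6 -2.3  5.7] q7 -0.12
yaw -0.02 delta mm after yaw [ 1.200e+00  1.000e-01 -1.401e+02]
[-0.55647771  0.60773312  0.02136086]
ee_pos: [0.466, 0.3613, 0.0122]
wrist_force: [-4.4, 2.9, -0.2]
finger_gap: 0.459
ee_pos: [0.4677, 0.3583, 0.0122]
wrist_force: [-4.1, 3.7, 2.1]
finger_gap: 0.454
ee_pos: [0.4698, 0.3549, 0.0122]
wrist_force: [-9.6, 9.4, 14.1]
finger_gap: 0.454
at rail [0.0859 0.0011] z 0.0122 jaw 30.44 clk 17.25 gap 39.5 F [-9.6  9.4 14.1] q7 -0.1
yaw 0.09 delta mm after yaw [   1.1    0.2 -130.9]
```

```bash
python3 -m pendant '{"fingers":[0],"delta_pos":[[0,-1.5,0]],"yaw":[0]}' 60| sed -n '2p;4,5p'; python3 -m pendant '{"fingers":[0],"delta_pos":[[0,0,0]],"yaw":[0]}' 60| sed -n '2,5p';python3 -m pendant '{"fingers":[0],"delta_pos":[[0,0,-4]],"yaw":[0]}' 60| sed -n '2,5p'; python3 -m pendant '{"fingers":[0],"delta_pos":[[0,0,-4]],"yaw":[0]}' 60| sed -n '2,5p'; python3 -c "
from m import *
gr(-.045,0,.012);s=ctrl.sense();print(s['wrist_torque'],s['tool_rot'],rot(s).round(4))"
```

```text
ee_pos: [0.4707, 0.3525, 0.0129]
wrist_force: [0.4, -0.7, -3.8]
finger_gap: 0.457
ee_pos: [0.471, 0.3521, 0.0129]
tool_rot: [-0.682, 0.683, 0.185, -0.185]
wrist_force: [-0.3, 0.1, -3.7]
finger_gap: 0.454
ee_pos: [0.4727, 0.3491, 0.0128]
tool_rot: [-0.682, 0.683, 0.185, -0.185]
wrist_force: [0.3, -0.3, -4.1]
finger_gap: 0.456
ee_pos: [0.4752, 0.345, 0.0129]
tool_rot: [-0.682, 0.683, 0.185, -0.185]
wrist_force: [-0.8, -0.2, -3.6]
finger_gap: 0.456
at rail [0.0746 0.0014] z 0.0129 jaw 30.33 clk 17.65 gap 39.7 F [-0.8 -0.2 -3.6] q7 -0.08
yaw -0.02 delta mm after yaw [   1.4    0.9 -119.6]
[-0.05889499  0.05551457  0.01408994] [-0.68228167  0.68269245  0.18479999 -0.1851262 ] [[ 8.632e-01 -3.000e-04 -5.049e-01]
 [ 5.049e-01 -7.000e-04  8.632e-01]
 [-6.000e-04 -1.000e+00 -4.000e-04]]
```

```bash
python3 -m pendant '{"fingers":[0,0,0,0,0,0],"delta_pos":[[0,0,-8],[0,0,-10],[0,0,-10],[0,0,-10],[0,0,-10],[0,0,-10]],"yaw":[0,0,0,0,0,0]}' 60| sed -n '2p;4,5p';  python3 -m pendant '{"fingers":[0,0,0,0,0,0,0],"delta_pos":[[0,0,-10],[0,0,-10],[0,0,-10],[0,0,-10],[0,0,-10],[0,0,-8],[0,0,0]],"yaw":[0,0,0,0,0,0,0]}' 60| sed -n '2p;4,5p'; python3 -c "
from m import *
gr(-.045,0,.012)
gr(.10,-.11,.08)"
```

```text
ee_pos: [0.505, 0.2946, 0.0133]
wrist_force: [-0.3, -0.2, -3.5]
finger_gap: 0.453
ee_pos: [0.5345, 0.2438, 0.0133]
wrist_force: [0.0, 0.3, -2.4]
finger_gap: 0.454
at rail [-0.0427  0.0013] z 0.0133 jaw 30.22 clk 18.95 gap 39.5 F [ 0.   0.3 -2.4] q7 0.13
yaw -0.13 delta mm after yaw [ 1.3  1.3 -2.3]
at rail [-0.0427  0.0013] z 0.0133 jaw 30.22 clk 18.95 gap 39.5 F [ 0.   0.3 -2.4] q7 0.13
yaw -0.13 delta mm after yaw [111.3 -66.7 142.7]
```

```bash
python3 -m pendant '{"fingers":[0,0,0,0,0,0,0,0],"delta_pos":[[0,0,-2],[0,-22,0],[0,-22,0],[0,-23,0],[0,0,36],[12,0,36],[35,0,36],[35,0,36]],"yaw":[0,0,0,0,0,0,0,0]}' 60| sed -n '2p;4,5p';  python3 -m pendant '{"fingers":[0,0,0,0],"delta_pos":[[29,0,0],[0,0,0],[0,0,0],[0,0,0]],"yaw":[0,0,0,0]}' 60| sed -n '2p;4,5p'; python3 -c "
from m import *
gr(.10,-.11,.003)"
```

```text
ee_pos: [0.532, 0.4114, 0.0807]
wrist_force: [2.4, 0.0, -2.1]
finger_gap: 0.455
ee_pos: [0.5571, 0.4232, 0.0799]
wrist_force: [0.4, -0.5, -3.2]
finger_gap: 0.455
at rail [ 0.1007 -0.1088] z 0.0799 jaw 30.32 clk 20.15 gap 39.6 F [ 0.4 -0.5 -3.2] q7 -0.09
yaw -0.03 delta mm after yaw [ 1.2 76.9 -0.7]
```

```bash
python3 -m pendant '{"fingers":[0,0,0,0],"delta_pos":[[0,30,0],[0,30,0],[0,16,0],[0,0,0]],"yaw":[0,0,0,0]}' 60| sed -n '2p;4,5p';  python3 -m pendant '{"fingers":[0,75,75,75,75,75,75,75],"delta_pos":[[0,0.5,0],[0,0,0],[0,0,0],[0,0,0],[0,0,0],[0,0,0],[0,-40,0],[0,-40,0]],"yaw":[0,0,0,0,0,0,0,0]}'| sed -n '2p;4,5p'; python3 -c "
from m import *
go(.3719,.2932,.12,56.2)
go(.4116,.2127,.12,9.9)
go(.619,.3302,.12,3.7)"
```

```text
ee_pos: [0.5567, 0.4228, 0.0031]
wrist_force: [-0.5, -0.6, -3.5]
finger_gap: 0.455
ee_pos: [0.5569, 0.4229, 0.0834]
wrist_force: [-0.8, 0.1, 0.8]
finger_gap: 0.746
at rail [ 0.1006 -0.1085] z 0.0834 jaw 30.32 clk 21.35 gap 64.9 F [-0.8  0.1  0.8] q7 -0.09
yaw -25.88 delta mm after yaw [-210.7  -36.6   81.5]
at rail [ 0.1006 -0.1085] z 0.0834 jaw 30.32 clk 21.35 gap 64.9 F [-0.8  0.1  0.8] q7 -0.09
yaw 20.42 delta mm after yaw [-179.2  -36.6 -182.1]
at rail [ 0.1006 -0.1085] z 0.0834 jaw 30.32 clk 21.35 gap 64.9 F [-0.8  0.1  0.8] q7 -0.09
yaw 26.62 delta mm after yaw [ 56.  -36.6 -96.5]
```

```bash
python3 -m pendant '{"fingers":[75,75,75,75,75,75,75,75],"delta_pos":[[0,-18,0],[0,-18,0],[0,0,0],[-42,0,16],[-42,0,16],[-42,0,16],[-42,0,16],[-42,0,16]],"yaw":[-8.5,-8.5,-8.5,0,0,0,0,0]}' | sed -n '2p;4,5p'; cat > d.py <<'E'
from m import *
from scipy.optimize import least_squares
import sys
def pts(x,y,yaw,H,hb,z0=0):
    c,s=np.cos(yaw),np.sin(yaw);P=[]
    B=lambda L,W,zs:[(i*L/2,j*W/2,z) for z in zs for i in(-1,1) for j in(-1,1)]
    P+=B(.056,.032,(0,.014))+B(.040,.024,(hb,))
    P+=[(.007*np.cos(t),.007*np.sin(t),H) for t in np.linspace(0,6.28,16)]
    P+=[(.0125*np.cos(t),.0125*np.sin(t),H-.012) for t in np.linspace(0,6.28,16)]
    P=np.array(P);return np.c_[x+c*P[:,0]-s*P[:,1],y+s*P[:,0]+c*P[:,1],z0+P[:,2]]
def bb(C,*a):
    p=proj(C,pts(*a));return np.r_[p.min(0),p.max(0)]
def look(x,y,yaw,f):
    s=snap('wrist',f);C=cam('wrist',s)
    for n in ["die_tall_mid","die_mid1_mid","die_low_mid","blank_mid"]:
        for d in ctrl.search_frame('wrist',n)[:3]:
            b=np.array(d['bbox']);r=[]
            for H,hb in((.069,.041),(.062,.036),(.057,.032)):
                q=least_squares(lambda v:bb(C,v[0],v[1],np.radians(yaw),H,hb)-b,[x,y])
                r.append((H,q.x.round(4).tolist(),round(float(np.abs(q.fun).mean()),1)))
            print(n,round(d['confidence'],2),b.round(0).tolist(),r if np.linalg.norm(np.array(r[0][1])-[x,y])<.04 else '')
    go(x,y,.12,yaw)
look(float(sys.argv[1]),float(sys.argv[2]),float(sys.argv[3]),sys.argv[4])
E
python3 d.py .3719 .2932 56.2 d1.png
```

```text
ee_pos: [0.3722, 0.2938, 0.1197]
wrist_force: [0.0, 1.2, 1.1]
finger_gap: 0.747
die_tall_mid 0.74 [214.0, 159.0, 278.0, 208.0] [(0.069, [0.3687, 0.2884], 0.1), (0.062, [0.3698, 0.2877], 0.8), (0.057, [0.3706, 0.2872], 1.3)]
die_mid1_mid 0.61 [184.0, 226.0, 222.0, 292.0] 
die_mid1_mid 0.51 [260.0, 113.0, 464.0, 312.0] 
blank_mid 0.52 [257.0, 114.0, 466.0, 314.0] 
at rail [0.0828 0.1135] z 0.1205 jaw 55.83 clk 22.4 gap 65.6 F [ 0.4 -0.3 -0.4] q7 0.22
yaw -0.37 delta mm after yaw [-3.2  0.5  0.7]
```

```bash
python3 -c "
from m import *
go(.369,.289,.001,56.2)"; 
```

```text
at rail [0.0828 0.1135] z 0.1205 jaw 55.83 clk 22.4 gap 65.6 F [ 0.4 -0.3 -0.4] q7 0.22
yaw -0.37 delta mm after yaw [ -8.3 119.5   0.8]
```

```bash
python3 -m pendant '{"fingers":[75,75,75,75,75],"delta_pos":[[-6,30,1],[0,30,0],[0,30,0],[0,29,0],[0,0,0]],"yaw":[-0.4,0,0,0,0]}' | sed -n '2p;4,5p';  python3 -m pendant '{"fingers":[0,0,0,0,0,0,0],"delta_pos":[[0,0,0],[0,0,0],[0,0,0],[0,0,0],[0,0,0],[0,0,0],[0,0,0]],"yaw":[0,0,0,0,0,0,0]}' 40;python3 -c "
from m import *
gr(-.043,0,.08)"; 
```

```text
ee_pos: [0.3684, 0.2891, -0.0024]
wrist_force: [-0.2, -0.4, -0.3]
finger_gap: 0.752
clock: 23.6
ee_pos: [0.3699, 0.2909, 0.0018]
tool_rot: [0.624, -0.624, -0.334, 0.333]
wrist_force: [-0.9, -0.8, 7.6]
finger_gap: 0.453
at rail [0.0812 0.1196] z 0.0018 jaw 56.23 clk 23.6 gap 39.4 F [-0.9 -0.8  7.6] q7 0.25
yaw 25.88 delta mm after yaw [ 119.6  -78.2 -124.2]
```

```bash
python3 -m pendant '{"fingers":[0,0,0,0,0,0,0,0],"delta_pos":[[0,-20,0],[0,-30,0],[0,-30,0],[0,0,0],[0,0,0],[0,0,0],[30,0,-31],[30,0,-31]],"yaw":[0,0,0,8.5,8.5,8.5,0,0]}' 40| sed -n '2p;4,5p';  python3 -m pendant '{"fingers":[0,0,0,0,0],"delta_pos":[[30,0,-31],[30,0,-31],[0,0,0],[0,0,0],[0,0,0]],"yaw":[0,0,0,0,0]}' 40| sed -n '2p;4,5p';python3 -c "
from m import *
gr(-.045,0,.0115)"; 
```

```text
ee_pos: [0.4528, 0.2682, 0.0811]
wrist_force: [1.2, 0.6, -2.7]
finger_gap: 0.456
ee_pos: [0.5347, 0.2456, 0.0804]
wrist_force: [0.4, 0.0, -2.9]
finger_gap: 0.457
at rail [-0.0412  0.0002] z 0.0804 jaw 30.78 clk 24.9 gap 39.8 F [ 0.4  0.  -2.9] q7 0.11
yaw 0.43 delta mm after yaw [ 0.2 68.9 -3.8]
```

```bash
python3 -m pendant '{"fingers":[0,0,0,0,0],"delta_pos":[[-0.8,0,-4],[0,30,0],[0,28,0],[0,10,0],[0,0,0]],"yaw":[0.4,0,0,0,0]}' 40| sed -n '2p;4,5p';  python3 -m pendant '{"fingers":[0,0],"delta_pos":[[0,0,0],[0,0,0]],"yaw":[0,0]}' 40; python3 -c "
from m import *
gr(.14,.001,.0125)"; 
```

```text
ee_pos: [0.5361, 0.2412, 0.0125]
wrist_force: [0.5, -0.2, -2.9]
finger_gap: 0.452
clock: 25.6
ee_pos: [0.5375, 0.2417, 0.0135]
tool_rot: [0.683, -0.682, -0.185, 0.185]
wrist_force: [1.1, 0.3, -2.7]
finger_gap: 0.457
at rail [-0.046  -0.0002] z 0.0135 jaw 30.34 clk 25.6 gap 39.8 F [ 1.1  0.3 -2.7] q7 0.13
yaw -0.01 delta mm after yaw [ -1.2   1.  186. ]
```

```bash
python3 -m pendant '{"fingers":[0,0,0,0,0,0,0],"delta_pos":[[-1,0.8,0],[0,0,6],[0,0,8],[0,0,8],[0,0,8],[0,0,8],[0,0,0]],"yaw":[0,0,0,0,0,0,0]}' 50| sed -n '2p;4,5p';python3 -m pendant '{"fingers":[0,0,0],"delta_pos":[[0,0,8],[0,0,8],[0,0,0]],"yaw":[0,0,0]}' 50| sed -n '2p;4,5p'; python3 -c "
from m import *
gr(.14,.001,.0125)"; 
```

```text
ee_pos: [0.5162, 0.2754, 0.0119]
wrist_force: [0.4, -0.3, -2.7]
finger_gap: 0.452
ee_pos: [0.5082, 0.289, 0.0119]
wrist_force: [-0.4, -0.3, -3.5]
finger_gap: 0.453
at rail [0.0096 0.0012] z 0.0119 jaw 30.42 clk 26.6 gap 39.4 F [-0.4 -0.3 -3.5] q7 0.03
yaw 0.07 delta mm after yaw [  0.2  -0.6 130.4]
```

Smooth, no contact force. Go on in.

```bash
python3 -m pendant '{"fingers":[0,0,0,0,0,0,0,0],"delta_pos":[[0,0,12],[0,0,14],[0,0,14],[0,0,14],[0,0,14],[0,0,14],[0,0,14],[0,0,0]],"yaw":[0,0,0,0,0,0,0,0]}' 50| sed -n '2p;4,5p';python3 -m pendant '{"fingers":[0,0,0,0,0,0],"delta_pos":[[0,0,8],[0,0,8],[0,0,8],[0,0,4],[0,0,0],[0,0,0]],"yaw":[0,0,0,0,0,0]}' 50| sed -n '2p;4,5p'; python3 -c "
from m import *
gr(.147,.001,.0125)"; 
```

```text
ee_pos: [0.4589, 0.373, 0.0119]
wrist_force: [-0.1, -0.2, -3.0]
finger_gap: 0.457
ee_pos: [0.4467, 0.3942, 0.0119]
wrist_force: [0.8, -0.3, -3.3]
finger_gap: 0.452
at rail [0.1315 0.0011] z 0.0119 jaw 30.32 clk 28.0 gap 39.4 F [ 0.8 -0.3 -3.3] q7 -0.19
yaw -0.03 delta mm after yaw [ 0.1 -0.6 15.5]
```

```bash
for i in 1; do python3 -m pendant '{"fingers":[0,0,0],"delta_pos":[[0,0,5],[0,0,4],[0,0,0]],"yaw":[0,0,0]}' 50| sed -n '2p;4,5p';python3 -m pendant '{"fingers":[0,0],"delta_pos":[[0,0,3],[0,0,0]],"yaw":[0,0]}' 50| sed -n '2p;4,5p'; python3 -m pendant '{"fingers":[0,0],"delta_pos":[[0,0,3],[0,0,0]],"yaw":[0,0]}' 50| sed -n '2p;4,5p'; done; python3 -c "
from m import *
gr(.147,.001,.0125)"; 
```

```text
ee_pos: [0.4414, 0.403, 0.0119]
wrist_force: [0.8, 1.0, -3.4]
finger_gap: 0.456
ee_pos: [0.4402, 0.4052, 0.0119]
wrist_force: [-0.1, 0.2, -2.6]
finger_gap: 0.454
ee_pos: [0.4389, 0.4074, 0.0119]
wrist_force: [0.2, -0.3, -3.3]
finger_gap: 0.457
at rail [0.1468 0.0011] z 0.0119 jaw 30.33 clk 28.7 gap 39.8 F [ 0.2 -0.3 -3.3] q7 -0.22
yaw -0.02 delta mm after yaw [ 0.1 -0.6  0.2]
```

```bash
python3 -m pendant '{"fingers":[0,0],"delta_pos":[[0,0,3],[0,0,0]],"yaw":[0,0]}' 50| sed -n '2p;4,5p'; python3 -m pendant '{"fingers":[75,75,75,75,75,75,75,75],"delta_pos":[[0,0,0],[0,0,0],[0,0,0],[0,0,0],[0,0,0],[0,-40,0],[0,-40,0],[0,-40,0]],"yaw":[0,0,0,0,0,0,0,0]}'| sed -n '2p;4,5p';  python3 -c "
from m import *
go(.4116,.2127,.12,9.9)
"; 
```

```text
ee_pos: [0.4389, 0.4076, 0.012]
wrist_force: [2.1, -7.3, 0.0]
finger_gap: 0.456
ee_pos: [0.4372, 0.4098, 0.1333]
wrist_force: [1.4, 0.3, 0.7]
finger_gap: 0.748
at rail [0.1498 0.0014] z 0.1333 jaw 30.33 clk 29.7 gap 65.1 F [1.4 0.3 0.7] q7 -0.25
yaw 20.43 delta mm after yaw [ -59.1   13.3 -189.8]
```

```bash
python3 -m pendant '{"fingers":[75,75,75,75,75,75,75,75],"delta_pos":[[0,0,0],[0,0,0],[0,0,0],[-15,3,-45],[-15,3,-45],[-15,3,-45],[-14,3,-45],[0,0,-10]],"yaw":[8.5,8.5,3.4,0,0,0,0,0]}' | sed -n '2p;4,5p'; python3 -m pendant '{"fingers":[75,75],"delta_pos":[[0,0,0],[0,0,0]],"yaw":[0,0]}' |sed -n '2p'
python3 d.py .4116 .2127 9.9 d2.png
```

```text
ee_pos: [0.4112, 0.2077, 0.1196]
wrist_force: [-0.0, 0.5, 0.1]
finger_gap: 0.752
ee_pos: [0.4123, 0.214, 0.1204]
die_mid1_mid 0.91 [215.0, 165.0, 282.0, 214.0] [(0.069, [0.4093, 0.208], 1.2), (0.062, [0.4096, 0.2066], 1.5), (0.057, [0.4097, 0.2057], 2.0)]
die_low_mid 0.28 [373.0, 204.0, 446.0, 249.0] 
at rail [-0.0068  0.1223] z 0.1198 jaw 10.02 clk 30.95 gap 65.5 F [ 0.9 -0.7 -0.3] q7 -0.4
yaw 0.12 delta mm after yaw [-0.6 -0.2 -0.9]
```

```bash
python3 -m pendant '{"fingers":[75,75,75,75,75],"delta_pos":[[-2,30,-4],[0,30,0],[0,30,0],[0,28,0],[0,0,0]],"yaw":[0,0,0,0,0]}' | sed -n '2p;4,5p';  python3 -m pendant '{"fingers":[0,0,0,0,0,0,0],"delta_pos":[[0,0,0],[0,0,0],[0,0,0],[0,0,0],[0,0,0],[0,0,0],[0,0,0]],"yaw":[0,0,0,0,0,0,0]}' 50;python3 -c "
from m import *
gr(-.045,0.001,.08)"; 
```

```text
ee_pos: [0.4084, 0.2072, -0.0011]
wrist_force: [0.6, 0.3, 0.7]
finger_gap: 0.749
clock: 32.15
ee_pos: [0.4105, 0.2085, 0.0027]
tool_rot: [0.705, -0.704, -0.061, 0.061]
wrist_force: [-4.5, -1.4, 8.3]
finger_gap: 0.457
at rail [-0.0105  0.1262] z 0.0027 jaw 9.93 clk 32.15 gap 39.8 F [-4.5 -1.4  8.3] q7 -0.32
yaw -20.42 delta mm after yaw [125.2 -77.3 -34.5]
```

```bash
python3 -m pendant '{"fingers":[0,0,0,0,0,0,0,0],"delta_pos":[[0,-20,0],[0,-30,0],[0,-28,0],[0,0,0],[0,0,0],[0,0,0],[30,0,-8],[30,0,-9]],"yaw":[0,0,0,-8.5,-8.5,-3.4,0,0]}' 50| sed -n '2p;4,5p';  python3 -m pendant '{"fingers":[0,0,0,0,0],"delta_pos":[[30,0,-9],[35,0,-9],[0,0,0],[0,0,0],[0,0,0]],"yaw":[0,0,0,0,0]}' 50| sed -n '2p;4,5p';python3 -c "
from m import *
gr(-.045,0.001,.0125)"; 
```

```text
ee_pos: [0.4715, 0.2244, 0.0802]
wrist_force: [0.2, 0.6, -3.7]
finger_gap: 0.451
ee_pos: [0.5354, 0.2409, 0.0796]
wrist_force: [-1.0, -0.2, -3.4]
finger_gap: 0.45
at rail [-0.0456  0.002 ] z 0.0796 jaw 30.32 clk 33.45 gap 39.2 F [-1.  -0.2 -3.4] q7 0.14
yaw -0.03 delta mm after yaw [ 1.  67.1  0.6]
```

```bash
python3 -m pendant '{"fingers":[0,0,0,0,0],"delta_pos":[[1,30,0],[0,26,0],[0,9,0],[0,0,0],[0,0,0]],"yaw":[0,0,0,0,0]}' 50| sed -n '2p;4,5p';  python3 -c "
from m import *
gr(.115,.001,.0129)"; 
```

```text
ee_pos: [0.5375, 0.242, 0.0159]
wrist_force: [-0.1, 0.1, -3.4]
finger_gap: 0.455
at rail [-0.0457 -0.0003] z 0.0159 jaw 30.33 clk 33.95 gap 39.6 F [-0.1  0.1 -3.4] q7 0.17
yaw -0.02 delta mm after yaw [ -1.3   3.  160.7]
```

```bash
python3 -m pendant '{"fingers":[0,0,0],"delta_pos":[[-1,2,0],[0,0,0],[0,0,0]],"yaw":[0,0,0]}' 50| sed -n '2p;4,5p';python3 -m pendant '{"fingers":[0,0],"delta_pos":[[0,1,0],[0,0,0]],"yaw":[0,0]}' 50| sed -n '2p;4,5p';  python3 -c "
from m import *
gr(.115,.001,.0129)"; 
```

```text
ee_pos: [0.5365, 0.2414, 0.0133]
wrist_force: [0.3, 0.3, -3.2]
finger_gap: 0.451
ee_pos: [0.5367, 0.2415, 0.0128]
wrist_force: [-2.3, -0.8, 4.1]
finger_gap: 0.455
at rail [-0.0458  0.0006] z 0.0128 jaw 30.32 clk 34.45 gap 39.6 F [-2.3 -0.8  4.1] q7 0.17
yaw -0.03 delta mm after yaw [-4.000e-01 -1.000e-01  1.608e+02]
```

```bash
python3 -m pendant '{"fingers":[0,0,0,0,0,0,0,0],"delta_pos":[[0,-0.8,0],[0,0,6],[0,0,8],[0,0,8],[0,0,8],[0,0,8],[0,0,8],[0,0,8]],"yaw":[0,0,0,0,0,0,0,0]}' 50| sed -n '2p;4,5p';python3 -m pendant '{"fingers":[0,0,0,0,0,0,0],"delta_pos":[[0,0,12],[0,0,14],[0,0,14],[0,0,14],[0,0,14],[0,0,14],[0,0,0]],"yaw":[0,0,0,0,0,0,0]}' 50| sed -n '2p;4,5p'; python3 -c "
from m import *
gr(.115,.001,.0125)"; 
```

```text
ee_pos: [0.5089, 0.2885, 0.0129]
wrist_force: [1.8, -2.4, 0.5]
finger_gap: 0.451
ee_pos: [0.4658, 0.362, 0.0128]
wrist_force: [-1.2, 3.0, 1.1]
finger_gap: 0.45
at rail [0.094  0.0009] z 0.0128 jaw 30.52 clk 35.95 gap 39.2 F [-1.2  3.   1.1] q7 -0.08
yaw 0.17 delta mm after yaw [-0.1  0.3 21. ]
```

```bash
python3 -m pendant '{"fingers":[0,0,0,0],"delta_pos":[[0,-0.5,5],[0,0,8],[0,0,5],[0,0,0]],"yaw":[0,0,0,0]}' 50| sed -n '2p;4,5p';python3 -m pendant '{"fingers":[0,0],"delta_pos":[[0,0,3],[0,0,0]],"yaw":[0,0]}' 50| sed -n '2p;4,5p'; python3 -m pendant '{"fingers":[0,0],"delta_pos":[[0,0,2],[0,0,0]],"yaw":[0,0]}' 50| sed -n '2p;4,5p'; python3 -c "
from m import *
gr(.115,.001,.0125)"; 
```

```text
ee_pos: [0.4576, 0.375, 0.0129]
wrist_force: [0.2, 1.2, -3.7]
finger_gap: 0.454
ee_pos: [0.4568, 0.377, 0.0131]
wrist_force: [0.3, 0.9, -3.4]
finger_gap: 0.453
ee_pos: [0.4559, 0.3787, 0.0132]
wrist_force: [0.3, 0.1, -3.8]
finger_gap: 0.454
at rail [0.1134 0.001 ] z 0.0132 jaw 30.33 clk 36.75 gap 39.5 F [ 0.3  0.1 -3.8] q7 -0.12
yaw -0.02 delta mm after yaw [0.  0.7 1.6]
```

```bash
python3 -m pendant '{"fingers":[0,0],"delta_pos":[[0,0,3],[0,0,0]],"yaw":[0,0]}' 50| sed -n '2p;4,5p'; python3 -m pendant '{"fingers":[75,75,75,75,75,75,75,75],"delta_pos":[[0,0,0],[0,0,0],[0,0,0],[0,0,0],[0,0,0],[0,-40,0],[0,-40,0],[0,-40,0]],"yaw":[0,0,0,0,0,0,0,0]}'| sed -n '2p;4,5p';  python3 -c "
from m import *
go(.619,.3302,.12,3.7)
"; 
```

```text
ee_pos: [0.4554, 0.3798, 0.0133]
wrist_force: [1.4, -4.4, -2.2]
finger_gap: 0.452
ee_pos: [0.4543, 0.3809, 0.1346]
wrist_force: [0.5, 1.1, -0.4]
finger_gap: 0.744
at rail [0.1162 0.0012] z 0.1346 jaw 30.32 clk 37.75 gap 64.7 F [ 0.5  1.1 -0.4] q7 -0.17
yaw 26.62 delta mm after yaw [161.   14.6 -61.2]
```

```bash
python3 -m pendant '{"fingers":[75,75,75,75,75,75,75,75],"delta_pos":[[0,0,0],[0,0,0],[0,0,0],[40,4,-15],[40,4,-15],[40,4,-15],[41,3,-16],[0,0,0]],"yaw":[8.5,8.5,8.5,0,0,0,0,0]}' | sed -n '2p;4,5p'; python3 -m pendant '{"fingers":[75,75],"delta_pos":[[0,0,0],[0,0,0]],"yaw":[0,0]}' |sed -n '2p'
python3 d.py .619 .3302 3.7 d3.png; python3 -c "
from m import *
im=cv2.imread('pics/raw_d3.png')[110:270,160:350]
cv2.imwrite('pics/d3z.png',cv2.resize(im,None,fx=3,fy=3,interpolation=2))"
```

```text
ee_pos: [0.6251, 0.3286, 0.1168]
wrist_force: [0.2, -0.6, -1.0]
finger_gap: 0.752
ee_pos: [0.6192, 0.3348, 0.1181]
die_tall_mid 0.8 [0.0, 49.0, 63.0, 100.0] 
die_mid1_mid 0.97 [9.0, 89.0, 92.0, 146.0] 
blank_mid 0.71 [150.0, 33.0, 225.0, 104.0] 
at rail [-0.0071 -0.1179] z 0.1187 jaw 4.9 clk 39.0 gap 65.4 F [ 0.2 -0.6 -0.6] q7 -0.32
yaw 1.2 delta mm after yaw [-0.7 -1.3 -4.5]
```

View pics/d3z.png

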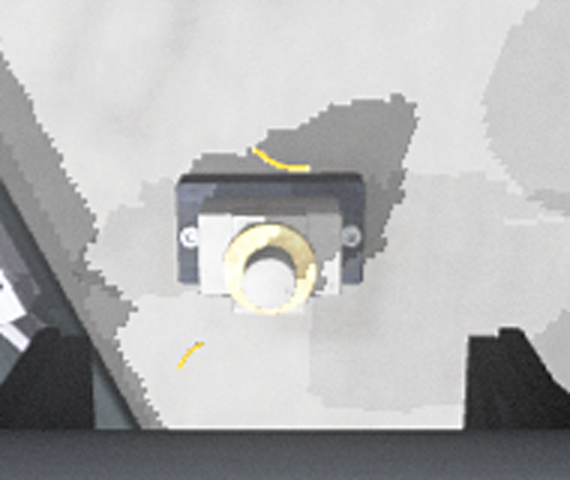

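```bash
cat > f.py <<'E'
import sys; sys.argv=["",".619",".3302","4.9","x.png"]
src=open("d.py").read().rsplit("look(",1)[0]; exec(src)
C=cam('wrist')
F=np.array([(160+177/3,110+177/3),(160+364/3,110+177/3),(160+177/3,110+284/3)]) ; S=np.array([160+268/3,110+280/3])
for fz in(0,.014):
  def f(v):
    e_=np.array([np.cos(v[2]),np.sin(v[2])]);g_=np.array([-e_[1],e_[0]])
    cs=[[*(v[:2]+i*.028*e_+j*.016*g_),fz] for i,j in((-1,1),(1,1),(-1,-1))]
    return np.r_[(proj(C,cs)-F).ravel(),proj(C,[[v[0],v[1],v[3]]])[0]-S]
  q=least_squares(f,[.619,.33,np.radians(4.9),.06]);print(fz,q.x.round(4),np.degrees(q.x[2]),q.fun.round(1))
for H,hb in((.069,.041),(.062,.036),(.057,.032)):
    b=np.array([219,168.3,281.7,214.5]);q=least_squares(lambda v:bb(C,v[0],v[1],np.radians(4.9),H,hb)-b,[.62,.33]);print(H,q.x,q.fun.round(1))
go(.619,.3302,.001,4.9)
E
python3 f.py
```

```text
0 [0.6176 0.3243 0.0894 0.0513] 5.121002634740667 [ 0.4  1.  -1.6  0.7  1.4 -1.9 -0.2 -0. ]
0.014 [0.6177 0.3278 0.089  0.062 ] 5.101426237930385 [-0.7  0.5  0.1  0.3  0.4 -0.8  0.2  0. ]
0.069 [0.61802341 0.32785273] [-0.2 -2.1  0.2  1.9]
0.062 [0.61814368 0.32641761] [-0.2 -0.6  0.2  0.6]
0.057 [0.61822649 0.32542973] [-0.2  0.4  0.2 -0.4]
at rail [-0.0071 -0.1179] z 0.1187 jaw 4.9 clk 39.0 gap 65.4 F [ 0.2 -0.6 -0.6] q7 -0.32
yaw 0.0 delta mm after yaw [ -0.8 117.7  -4.5]
```

```bash
python3 -m pendant '{"fingers":[75,75,75,75,75],"delta_pos":[[-2.4,30,-7.5],[0,30,0],[0,30,0],[0,26,0],[0,0,0]],"yaw":[0,0,0,0,0]}' | sed -n '2p;4,5p';  python3 -m pendant '{"fingers":[0,0,0,0,0,0,0],"delta_pos":[[0,0,0],[0,0,0],[0,0,0],[0,0,0],[0,0,0],[0,0,0],[0,0,0]],"yaw":[0,0,0,0,0,0,0]}' 50;python3 -c "
from m import *
gr(-.045,0.001,.08)"; 
```

```text
ee_pos: [0.6154, 0.3254, -0.0015]
wrist_force: [-0.2, 0.5, -0.1]
finger_gap: 0.753
clock: 40.2
ee_pos: [0.6187, 0.3266, 0.0035]
tool_rot: [0.707, -0.706, -0.03, 0.03]
wrist_force: [-2.8, -1.0, 6.2]
finger_gap: 0.453
at rail [-0.0137 -0.1131] z 0.0035 jaw 4.83 clk 40.2 gap 39.4 F [-2.8 -1.   6.2] q7 -0.28
yaw -25.52 delta mm after yaw [-114.1  -76.5  -31.3]
```

```bash
python3 -m pendant '{"fingers":[0,0,0,0,0,0,0,0],"delta_pos":[[0,-20,0],[0,-30,0],[0,-28,0],[0,0,0],[0,0,0],[0,0,0],[-28,0,-7],[-28,0,-8]],"yaw":[0,0,0,-8.5,-8.5,-8.5,0,0]}' 50| sed -n '2p;4,5p';  python3 -m pendant '{"fingers":[0,0,0,0,0],"delta_pos":[[-28,0,-8],[-30,0,-8],[0,0,0],[0,0,0],[0,0,0]],"yaw":[0,0,0,0,0]}' 50| sed -n '2p;4,5p';python3 -c "
from m import *
gr(-.045,0.001,.0125)"; 
```

```text
ee_pos: [0.5769, 0.2846, 0.0796]
wrist_force: [-0.0, -0.4, -2.2]
finger_gap: 0.453
ee_pos: [0.5361, 0.2426, 0.0805]
wrist_force: [-0.0, -0.1, -2.7]
finger_gap: 0.455
at rail [-0.0445  0.0006] z 0.0805 jaw 30.35 clk 41.5 gap 39.6 F [-0.  -0.1 -2.7] q7 0.13
yaw 0.0 delta mm after yaw [-0.4 68.  -0.5]
```

```bash
python3 -m pendant '{"fingers":[0,0,0,0,0],"delta_pos":[[-0.4,30,0],[0,26,0],[0,9,0],[0,0,0],[0,0,0]],"yaw":[0,0,0,0,0]}' 50| sed -n '2p;4,5p';  python3 -m pendant '{"fingers":[0,0],"delta_pos":[[0,1,0],[0,0,0]],"yaw":[0,0]}' 50| sed -n '2p;4,5p';python3 -m pendant '{"fingers":[0,0],"delta_pos":[[0,1,0],[0,0,0]],"yaw":[0,0]}' 50| sed -n '2p;4,5p'; python3 -c "
from m import *
gr(.083,.001,.0129)"; 
```

```text
ee_pos: [0.5359, 0.2422, 0.0156]
wrist_force: [-0.4, 0.2, -2.0]
finger_gap: 0.454
ee_pos: [0.5356, 0.2419, 0.0145]
wrist_force: [-0.2, -0.3, -2.8]
finger_gap: 0.453
ee_pos: [0.5355, 0.2418, 0.0135]
wrist_force: [0.6, 0.0, -1.3]
finger_gap: 0.454
at rail [-0.0449  0.0015] z 0.0135 jaw 30.32 clk 42.4 gap 39.5 F [ 0.6  0.  -1.3] q7 0.16
yaw -0.03 delta mm after yaw [  0.5   0.6 127.9]
```

```bash
python3 -m pendant '{"fingers":[0,0,0,0,0,0,0,0],"delta_pos":[[0.5,-0.7,0],[0,0,6],[0,0,8],[0,0,8],[0,0,8],[0,0,8],[0,0,8],[0,0,8]],"yaw":[0,0,0,0,0,0,0,0]}' 50| sed -n '2p;4,5p';python3 -m pendant '{"fingers":[0,0,0,0,0,0,0],"delta_pos":[[0,0,12],[0,0,14],[0,0,14],[0,0,14],[0,0,8],[0,0,5],[0,0,0]],"yaw":[0,0,0,0,0,0,0]}' 50| sed -n '2p;4,5p'; python3 -m pendant '{"fingers":[0,0,0],"delta_pos":[[0,0,4],[0,0,3],[0,0,0]],"yaw":[0,0,0]}' 50| sed -n '2p;4,5p'; python3 -c "
from m import *
gr(.083,.001,.0125)"; 
```

```text
ee_pos: [0.508, 0.2892, 0.0139]
wrist_force: [-0.9, 0.4, -2.5]
finger_gap: 0.456
ee_pos: [0.4742, 0.347, 0.0139]
wrist_force: [0.2, 0.5, -2.8]
finger_gap: 0.454
ee_pos: [0.4716, 0.3517, 0.014]
wrist_force: [1.6, -1.6, -1.6]
finger_gap: 0.454
at rail [0.0823 0.0011] z 0.014 jaw 30.29 clk 44.2 gap 39.5 F [ 1.6 -1.6 -1.6] q7 -0.08
yaw -0.06 delta mm after yaw [0.1 1.5 0.7]
```

```bash
python3 -m pendant '{"fingers":[0,0],"delta_pos":[[0,0,3],[0,0,0]],"yaw":[0,0]}' 50| sed -n '2p;4,5p'; python3 -m pendant '{"fingers":[75,75,75,75,75,75,75,75],"delta_pos":[[0,0,0],[0,0,0],[0,0,0],[0,0,0],[0,0,0],[0,-36,0],[0,-36,0],[0,-36,0]],"yaw":[0,0,0,0,0,0,0,0]}'| sed -n '2p;4,5p'; python3 -m pendant '{"fingers":[75,75,75,75,75,75],"delta_pos":[[36,0,6],[36,0,6],[37,0,5],[0,0,0],[0,0,0],[0,0,0]],"yaw":[0,0,0,0,0,0]}'| sed -n '2p;4,5p';  cat > k.py <<'E'
from m import *
from scipy.optimize import least_squares
s=snap('wrist','k.png');C=cam('wrist',s)
def bb(v):
    P=np.array([(i*L/2,j*W/2,z) for L,W,z in((.056,.032,0),(.056,.032,.014),(.04,.024,.044)) for i in(-1,1) for j in(-1,1)])
    a=np.radians(30.35);c,q=np.cos(a),np.sin(a)
    p=proj(C,np.c_[v[0]+c*P[:,0]-q*P[:,1],v[1]+q*P[:,0]+c*P[:,1],P[:,2]]);return np.r_[p.min(0),p.max(0)]
for n in ["blank_mid","die_tall_mid","die_mid1_mid","die_low_mid"]:
  for d in ctrl.search_frame('wrist',n)[:3]:
    q=least_squares(lambda v:bb(v)-d['bbox'],[.557,.423]);print(n,d['confidence'],np.round(d['bbox']),q.x.round(4),w2r(q.x).round(4),q.fun.round(1))
go(.557,.423,.003,30.35)
E
python3 k.py
```

```text
ee_pos: [0.4715, 0.352, 0.0141]
wrist_force: [4.0, -9.2, 1.3]
finger_gap: 0.452
ee_pos: [0.4693, 0.3549, 0.1231]
wrist_force: [0.7, -0.0, 0.1]
finger_gap: 0.751
ee_pos: [0.5546, 0.4242, 0.1219]
wrist_force: [0.5, -0.4, -0.3]
finger_gap: 0.749
blank_mid 0.7 [222. 162. 285. 205.] [0.5566 0.4218] [ 0.0997 -0.1077] [ 0.1 -0.4 -0.1  0.3]
die_tall_mid 0.86 [ 82. 110. 148. 156.] [0.4323 0.3995] [0.1433 0.0109] [-6.6  3.8  7.8 -3.1]
die_mid1_mid 0.81 [ 96. 151. 154. 194.] [0.454  0.3725] [0.109  0.0058] [-7.8  0.7  9.2 -0.2]
die_mid1_mid 0.46 [ 63.  86. 194. 330.] [0.4689 0.3406] [0.074 0.009] [ 26.3 101.9 -30.6 -96.1]
at rail [ 0.1031 -0.1075] z 0.1225 jaw 30.33 clk 46.05 gap 65.0 F [0.2 0.1 0.5] q7 -0.08
yaw -0.02 delta mm after yaw [  1.1 119.5  -2.5]
```

```bash
python3 -m pendant '{"fingers":[75,75,75,75,75],"delta_pos":[[0.5,30,-3],[0,30,0],[0,30,0],[0,30,0],[0,0,0]],"yaw":[0,0,0,0,0]}' | sed -n '2p;4,5p';  python3 -m pendant '{"fingers":[0,0,0,0,0,0,0],"delta_pos":[[0,0,0],[0,0,0],[0,0,0],[0,0,0],[0,0,0],[0,0,0],[0,0,0]],"yaw":[0,0,0,0,0,0,0]}' 50;python3 -m pendant '{"fingers":[0,0,0,0,0,0,0,0],"delta_pos":[[0,-20,0],[0,-30,0],[0,-28,0],[0,0,-36],[-15,0,-36],[-30,0,-36],[-30,0,-36],[-33,0,0]],"yaw":[0,0,0,0,0,0,0,0]}' 50| sed -n '2p;4,5p';  python3 -m pendant '{"fingers":[0,0,0],"delta_pos":[[0,0,0],[0,0,0],[0,0,0]],"yaw":[0,0,0]}' 50| sed -n '2p;4,5p';python3 -c "
from m import *
gr(-.045,0.001,.0125)"; 
```

```text
ee_pos: [0.5541, 0.4204, -0.0023]
wrist_force: [-1.4, -0.8, 0.3]
finger_gap: 0.748
clock: 47.25
ee_pos: [0.5579, 0.4231, 0.0035]
tool_rot: [0.683, -0.682, -0.186, 0.184]
wrist_force: [-0.3, -0.1, 6.7]
finger_gap: 0.457
ee_pos: [0.5382, 0.2362, 0.0797]
wrist_force: [1.1, -0.5, -3.3]
finger_gap: 0.453
ee_pos: [0.5368, 0.2445, 0.0801]
wrist_force: [0.6, 0.0, -3.5]
finger_gap: 0.456
at rail [-0.0432 -0.001 ] z 0.0801 jaw 30.39 clk 48.35 gap 39.7 F [ 0.6  0.  -3.5] q7 0.13
yaw 0.04 delta mm after yaw [-2.  67.6 -1.8]
```

```bash
python3 -m pendant '{"fingers":[0,0,0,0,0],"delta_pos":[[-2,30,-2],[0,26,0],[0,9,0],[0,0,0],[0,0,0]],"yaw":[0,0,0,0,0]}' 50| sed -n '2p;4,5p';  python3 -m pendant '{"fingers":[0,0],"delta_pos":[[0,1,0],[0,0,0]],"yaw":[0,0]}' 50| sed -n '2p;4,5p';python3 -m pendant '{"fingers":[0,0],"delta_pos":[[0,1,0],[0,0,0]],"yaw":[0,0]}' 50| sed -n '2p;4,5p'; python3 -c "
from m import *
gr(.051,.001,.0129)"; 
```

```text
ee_pos: [0.5364, 0.2415, 0.0153]
wrist_force: [0.8, -0.1, -3.3]
finger_gap: 0.454
ee_pos: [0.536, 0.2411, 0.0141]
wrist_force: [0.3, 0.5, -3.5]
finger_gap: 0.45
ee_pos: [0.5359, 0.241, 0.0131]
wrist_force: [0.5, 0.0, -3.6]
finger_gap: 0.455
at rail [-0.0458  0.0015] z 0.0131 jaw 30.33 clk 49.25 gap 39.6 F [ 0.5  0.  -3.6] q7 0.16
yaw -0.02 delta mm after yaw [ 0.5  0.2 96.8]
```

```bash
python3 -m pendant '{"fingers":[0,0],"delta_pos":[[0.3,0.7,0],[0,0,0]],"yaw":[0,0]}' 50| sed -n '2p;4,5p';python3 -m pendant '{"fingers":[0,0],"delta_pos":[[0,0.7,0],[0,0,0]],"yaw":[0,0]}' 50| sed -n '2p;4,5p'
```

```text
ee_pos: [0.536, 0.241, 0.013]
wrist_force: [-3.2, -0.8, 5.9]
finger_gap: 0.454
ee_pos: [0.536, 0.241, 0.0129]
wrist_force: [-4.9, -2.9, 12.3]
finger_gap: 0.456
```

```bash
python3 -m pendant '{"fingers":[0,0,0,0,0,0,0,0],"delta_pos":[[0,-2,0],[0,0,6],[0,0,8],[0,0,8],[0,0,8],[0,0,8],[0,0,8],[0,0,8]],"yaw":[0,0,0,0,0,0,0,0]}' 50| sed -n '2p;4,5p';python3 -m pendant '{"fingers":[0,0,0,0,0,0],"delta_pos":[[0,0,10],[0,0,10],[0,0,10],[0,0,6],[0,0,4],[0,0,0]],"yaw":[0,0,0,0,0,0]}' 50| sed -n '2p;4,5p'; python3 -m pendant '{"fingers":[0,0],"delta_pos":[[0,0,3],[0,0,0]],"yaw":[0,0]}' 50| sed -n '2p;4,5p'; python3 -c "
from m import *
gr(.051,.001,.0125)"; 
```

```text
ee_pos: [0.5083, 0.2882, 0.0135]
wrist_force: [-0.7, 0.2, -3.7]
finger_gap: 0.454
ee_pos: [0.4884, 0.3224, 0.0135]
wrist_force: [-0.1, -0.4, -5.0]
finger_gap: 0.456
ee_pos: [0.488, 0.3232, 0.0136]
wrist_force: [2.7, -3.5, -2.8]
finger_gap: 0.455
at rail [0.0493 0.0014] z 0.0136 jaw 30.25 clk 51.25 gap 39.6 F [ 2.7 -3.5 -2.8] q7 -0.02
yaw -0.1 delta mm after yaw [0.4 1.1 1.7]
```

```bash
python3 -m pendant '{"fingers":[75,75,75,75,75,75,75,75],"delta_pos":[[0,0,0],[0,0,0],[0,0,0],[0,0,0],[0,-42,0],[0,-42,0],[0,-41,0],[0,0,0]],"yaw":[0,0,0,0,0,0,0,0]}'| sed -n '2p;4,5p'; python3 -m pendant '{"fingers":[0,0,0,0,0,0,0,0],"delta_pos":[[0,0,-25],[0,0,-30],[0,0,-30],[0,0,-30],[0,0,-25],[0,0,-20],[0,0,0],[0,0,0]],"yaw":[0,0,0,0,0,0,0,0]}' 30| sed -n '2p;4,5p'; python3 -c "
from m import *
gr(-.125,.0,.138)
snap('side','s9.png');snap('scene','c9.png')
C=cam('scene');D=cam('side')
print(proj(C,[[*r2w(-.155,0),.177]]),proj(D,[[*r2w(-.155,0),.177]]))
a=cv2.imread('pics/raw_s9.png')[125:275,215:315];b=cv2.imread('pics/raw_c9.png')[180:300,190:390]
cv2.imwrite('pics/v10.png',np.hstack([cv2.resize(a,(320,480),interpolation=2),cv2.resize(b,(480,288),interpolation=2)]) if 0 else np.hstack([cv2.resize(a,(320,480),interpolation=2),np.vstack([cv2.resize(b,(480,288),interpolation=2),np.zeros((192,480,3),np.uint8)])]))
"; 
```

```text
ee_pos: [0.49, 0.3268, 0.1448]
wrist_force: [-0.2, 1.2, -0.9]
finger_gap: 0.749
ee_pos: [0.5677, 0.1867, 0.1383]
wrist_force: [0.2, 0.1, -0.2]
finger_gap: 0.106
at rail [-0.1087  0.0016] z 0.1383 jaw 30.29 clk 52.85 gap 9.2 F [ 0.2  0.1 -0.2] q7 0.24
yaw -0.06 delta mm after yaw [  1.6   0.3 -16.3]
[[324.81630373 214.78802266]] [[268.50871    139.34111293]]
```

View pics/v10.png

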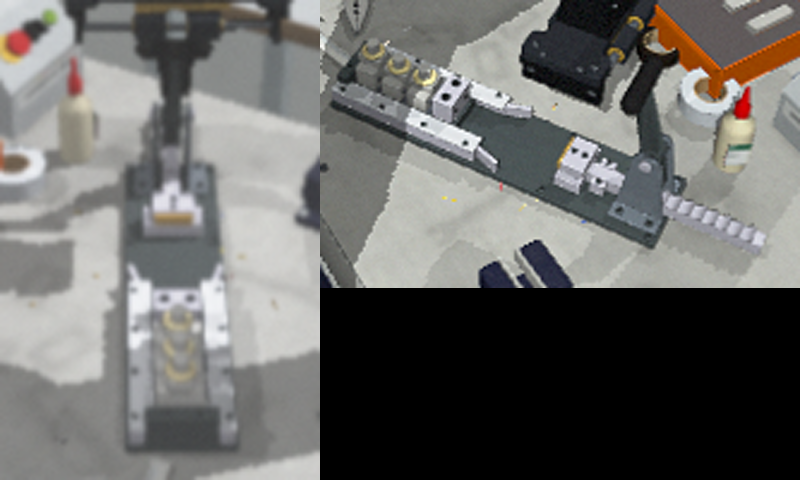

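```bash
python3 -m pendant '{"fingers":[0,0,0,0],"delta_pos":[[1.6,0,-10],[0,0,-8],[0,0,0],[0,0,0]],"yaw":[0,0,0,0]}'| sed -n '2p;4,5p'; python3 -m pendant '{"fingers":[0,0,0],"delta_pos":[[0,0,-9],[0,0,-8],[0,0,0]],"yaw":[0,0,0]}'| sed -n '2p;4,5p'; python3 -c "
from m import *
gr(-.182,.0,.138)"
```

```text
ee_pos: [0.5784, 0.1715, 0.1385]
wrist_force: [-0.8, 0.6, 0.3]
finger_gap: 0.005
ee_pos: [0.5876, 0.1569, 0.139]
wrist_force: [-0.3, 2.9, 0.9]
finger_gap: 0.007
at rail [-0.1445 -0.0005] z 0.139 jaw 30.29 clk 53.65 gap 0.6 F [-0.3  2.9  0.9] q7 0.31
yaw -0.06 delta mm after yaw [ -0.5   1.  -37.5]
```

```bash
python3 -m pendant '{"fingers":[0,0,0],"delta_pos":[[0,0,-10],[0,0,-10],[0,0,0]],"yaw":[0,0,0]}'| sed -n '2p;4,5p'; python3 -m pendant '{"fingers":[0,0,0],"delta_pos":[[0,0,-10],[0,0,-8],[0,0,0]],"yaw":[0,0,0]}'| sed -n '2p;4,5p'; python3 -m pendant '{"fingers":[0,0],"delta_pos":[[0,0,-4],[0,0,0]],"yaw":[0,0]}'| sed -n '2p;4,5p'; python3 -c "
from m import *
gr(-.182,.0,.138)"
```

```text
ee_pos: [0.5978, 0.1397, 0.1389]
wrist_force: [-0.5, 3.9, 3.7]
finger_gap: 0.005
ee_pos: [0.6045, 0.1279, 0.138]
wrist_force: [-5.4, 10.3, 1.5]
finger_gap: 0.005
ee_pos: [0.6048, 0.1275, 0.138]
wrist_force: [-12.3, 16.3, 5.0]
finger_gap: 0.009
at rail [-0.1786 -0.0005] z 0.138 jaw 30.63 clk 54.45 gap 0.8 F [-12.3  16.3   5. ] q7 0.39
yaw 0.28 delta mm after yaw [-0.5 -0.  -3.4]
```

```bash
python3 -m pendant '{"fingers":[0,0,0,0,0],"delta_pos":[[0,0,20],[0,0,20],[0,0,21],[0,0,0],[0,0,0]],"yaw":[0,0,0,0,0]}'| sed -n '2p;4p'; python3 -m pendant '{"fingers":[0,0,0,0,0,0,0,0],"delta_pos":[[0,0,-15],[0,0,-15],[0,0,-15],[0,0,-12],[0,0,0],[0,0,0],[0,0,0],[0,0,0]],"yaw":[0,0,0,0,0,0,0,0]}'| sed -n '2p;4p';  python3 -m pendant '{"fingers":[0,0,0,0,0],"delta_pos":[[0,0,19],[0,0,19],[0,0,19],[0,0,0],[0,0,0]],"yaw":[0,0,0,0,0]}'| sed -n '2p;4p'; python3 -c "
from m import *
gr(-.125,.0,.138)
ctrl.camera('scene')
C=cam('scene')
for d in ctrl.search_frame('scene','follower')[:2]+ctrl.search_frame('scene','handle')[:1]: print(d)
for x in(-.082,-.056,.03): print(proj(C,[[*r2w(x,0),.051]]))
"
```

```text
ee_pos: [0.5772, 0.1732, 0.1384]
wrist_force: [-0.1, 0.6, 0.1]
ee_pos: [0.6045, 0.1273, 0.1385]
wrist_force: [-10.8, 13.8, 5.5]
ee_pos: [0.5783, 0.1713, 0.1386]
wrist_force: [-0.1, -0.9, -0.2]
at rail [-0.1273  0.0002] z 0.1386 jaw 30.22 clk 56.25 gap 0.4 F [-0.1 -0.9 -0.2] q7 0.27
yaw -0.13 delta mm after yaw [0.2 0.6 2.3]
{'bbox': [277.1, 234.6, 367.4, 280.2], 'confidence': 0.87}
{'bbox': [314.3, 206.4, 334.6, 245.2], 'confidence': 0.86}
[[291.89991249 237.39090895]]
[[282.46317214 233.41633069]]
[[252.1713538 220.6534728]]
```

```bash
python3 -m pendant '{"fingers":[0,0,0,0,0,0,0,0],"delta_pos":[[0,0,-15],[0,0,-15],[0,0,-15],[0,0,-12],[0,0,0],[0,0,0],[0,0,0],[0,0,0]],"yaw":[0,0,0,0,0,0,0,0]}'| sed -n '2p;4p';  python3 -m pendant '{"fingers":[0,0,0,0,0],"delta_pos":[[0,0,19],[0,0,19],[0,0,19],[0,0,0],[0,0,0]],"yaw":[0,0,0,0,0]}'| sed -n '2p;4p'
python3 -m pendant '{"fingers":[0,0,0,0,0,0,0,0],"delta_pos":[[0,0,-15],[0,0,-15],[0,0,-15],[0,0,-12],[0,0,0],[0,0,0],[0,0,0],[0,0,0]],"yaw":[0,0,0,0,0,0,0,0]}'| sed -n '2p;4p';  python3 -m pendant '{"fingers":[0,0,0,0,0],"delta_pos":[[0,0,19],[0,0,19],[0,0,19],[0,0,0],[0,0,0]],"yaw":[0,0,0,0,0]}'| sed -n '2p;4p'
python3 -m pendant '{"fingers":[0,0,0,0,0,0,0,0],"delta_pos":[[0,0,-15],[0,0,-15],[0,0,-15],[0,0,-12],[0,0,0],[0,0,0],[0,0,0],[0,0,0]],"yaw":[0,0,0,0,0,0,0,0]}'| sed -n '2p;4p';  python3 -m pendant '{"fingers":[0,0,0,0,0],"delta_pos":[[0,0,19],[0,0,19],[0,0,19],[0,0,0],[0,0,0]],"yaw":[0,0,0,0,0]}'| sed -n '2p;4p'; cat > q.py <<'E'
from m import *
gr(-.126,.0,.138)
im=ctrl.camera('scene');cv2.imwrite('pics/raw_q.png',im)
C=cam('scene')
for d in ctrl.search_frame('scene','follower')[:1]+ctrl.search_frame('scene','handle')[:1]+ctrl.search_frame('scene','blank_mid')[:1]: print(d)
E
python3 q.py
```

```text
ee_pos: [0.6046, 0.1275, 0.1385]
wrist_force: [-9.4, 12.2, 4.7]
ee_pos: [0.5781, 0.1719, 0.1386]
wrist_force: [-0.1, -0.7, 0.0]
ee_pos: [0.6045, 0.1273, 0.1386]
wrist_force: [-11.6, 15.2, 6.5]
ee_pos: [0.5784, 0.1713, 0.1386]
wrist_force: [-0.1, -0.6, 0.4]
ee_pos: [0.6045, 0.1273, 0.1386]
wrist_force: [-12.3, 13.8, 6.3]
ee_pos: [0.5784, 0.1712, 0.1386]
wrist_force: [0.1, -1.0, 0.0]
at rail [-1.275e-01  1.000e-04] z 0.1386 jaw 30.22 clk 60.3 gap 0.4 F [ 0.1 -1.   0. ] q7 0.28
yaw -0.13 delta mm after yaw [0.1 0.6 1.5]
{'bbox': [263.3, 227.2, 347.5, 274.9], 'confidence': 0.59}
{'bbox': [316.1, 204.3, 337.0, 253.7], 'confidence': 0.87}
{'bbox': [240.8, 211.4, 255.6, 232.5], 'confidence': 0.67}
```

```bash
python3 -m pendant '{"fingers":[0,0,0,0,0,0,0,0],"delta_pos":[[0,0,-15],[0,0,-15],[0,0,-15],[0,0,-12],[0,0,0],[0,0,0],[0,0,0],[0,0,0]],"yaw":[0,0,0,0,0,0,0,0]}'| sed -n '2p;4p';  python3 -m pendant '{"fingers":[0,0,0,0,0],"delta_pos":[[0,0,19],[0,0,19],[0,0,19],[0,0,0],[0,0,0]],"yaw":[0,0,0,0,0]}'| sed -n '2p;4p'
python3 -m pendant '{"fingers":[0,0,0,0,0,0,0,0],"delta_pos":[[0,0,-15],[0,0,-15],[0,0,-15],[0,0,-12],[0,0,0],[0,0,0],[0,0,0],[0,0,0]],"yaw":[0,0,0,0,0,0,0,0]}'| sed -n '2p;4p';  python3 -m pendant '{"fingers":[0,0,0,0,0],"delta_pos":[[0,0,19],[0,0,19],[0,0,19],[0,0,0],[0,0,0]],"yaw":[0,0,0,0,0]}'| sed -n '2p;4p'
python3 q.py
```

```text
ee_pos: [0.6047, 0.1275, 0.1386]
wrist_force: [-8.5, 12.3, 4.1]
ee_pos: [0.5781, 0.1721, 0.1386]
wrist_force: [1.2, -0.6, 0.3]
ee_pos: [0.6045, 0.1273, 0.1386]
wrist_force: [-12.0, 14.3, 6.5]
ee_pos: [0.5784, 0.1713, 0.1386]
wrist_force: [0.4, -0.8, 0.0]
at rail [-1.274e-01  1.000e-04] z 0.1386 jaw 30.23 clk 63.1 gap 0.5 F [ 0.4 -0.8  0. ] q7 0.28
yaw -0.12 delta mm after yaw [0.1 0.6 1.4]
{'bbox': [253.9, 225.9, 339.5, 270.7], 'confidence': 0.72}
{'bbox': [312.6, 203.4, 333.9, 252.4], 'confidence': 0.59}
{'bbox': [238.4, 212.3, 257.1, 234.2], 'confidence': 0.79}
```

```bash
python3 -m pendant '{"fingers":[0,0,0],"delta_pos":[[0,0,-15],[0,0,-12],[0,0,0]],"yaw":[0,0,0]}'| sed -n '2p;4p';  python3 -m pendant '{"fingers":[0,0],"delta_pos":[[0,0,-5],[0,0,0]],"yaw":[0,0]}'| sed -n '2p;4p'; python3 -m pendant '{"fingers":[0,0],"delta_pos":[[0,0,-5],[0,0,0]],"yaw":[0,0]}'| sed -n '2p;4p'; python3 -m pendant '{"fingers":[0,0],"delta_pos":[[0,0,-5],[0,0,0]],"yaw":[0,0]}'| sed -n '2p;4p'
```

```text
ee_pos: [0.5924, 0.1483, 0.139]
wrist_force: [-1.2, 3.4, 2.7]
ee_pos: [0.5938, 0.146, 0.1388]
wrist_force: [-1.6, 4.9, 2.7]
ee_pos: [0.5961, 0.142, 0.1387]
wrist_force: [-1.7, 4.9, 2.7]
ee_pos: [0.5987, 0.1376, 0.1386]
wrist_force: [-1.0, 5.5, 2.9]
```

```bash
python3 -m pendant '{"fingers":[0,0],"delta_pos":[[0,0,-5],[0,0,0]],"yaw":[0,0]}'| sed -n '2p;4p';  python3 -m pendant '{"fingers":[0,0],"delta_pos":[[0,0,-5],[0,0,0]],"yaw":[0,0]}'| sed -n '2p;4p'; python3 -m pendant '{"fingers":[0,0],"delta_pos":[[0,0,-5],[0,0,0]],"yaw":[0,0]}'| sed -n '2p;4p'; python3 -m pendant '{"fingers":[0,0,0,0],"delta_pos":[[0,0,19],[0,0,19],[0,0,19],[0,0,0]],"yaw":[0,0,0,0]}'| sed -n '2p;4p';python3 q.py
```

```text
ee_pos: [0.6011, 0.1334, 0.1385]
wrist_force: [0.5, 5.3, 1.0]
ee_pos: [0.6033, 0.1294, 0.1381]
wrist_force: [-0.9, 5.8, 0.8]
ee_pos: [0.6043, 0.1277, 0.1378]
wrist_force: [-5.7, 10.1, 1.6]
ee_pos: [0.5759, 0.1755, 0.1379]
wrist_force: [-0.3, 1.0, -0.7]
at rail [-0.1225  0.0002] z 0.1379 jaw 30.5 clk 65.2 gap 0.3 F [-0.3  1.  -0.7] q7 0.27
yaw 0.15 delta mm after yaw [ 0.2 -0.1 -3.5]
{'bbox': [250.2, 223.4, 317.6, 259.5], 'confidence': 0.74}
{'bbox': [313.5, 201.6, 335.8, 253.4], 'confidence': 0.94}
{'bbox': [237.4, 208.9, 257.3, 235.2], 'confidence': 0.49}
```

```bash
python3 -m pendant '{"fingers":[0,0,0,0],"delta_pos":[[0,0,-15],[0,0,-12],[0,0,0],[0,0,0]],"yaw":[0,0,0,0]}'| sed -n '2p;4p';  python3 -m pendant '{"fingers":[0,0],"delta_pos":[[0,0,-4],[0,0,0]],"yaw":[0,0]}'| sed -n '2p;4p'; python3 -m pendant '{"fingers":[0,0],"delta_pos":[[0,0,-4],[0,0,0]],"yaw":[0,0]}'| sed -n '2p;4p'; python3 -m pendant '{"fingers":[0,0],"delta_pos":[[0,0,-4],[0,0,0]],"yaw":[0,0]}'| sed -n '2p;4p'; python3 -m pendant '{"fingers":[0,0],"delta_pos":[[0,0,-3],[0,0,0]],"yaw":[0,0]}'| sed -n '2p;4p'
```

```text
ee_pos: [0.5915, 0.1496, 0.1387]
wrist_force: [-0.8, 3.6, 2.7]
ee_pos: [0.593, 0.1471, 0.1386]
wrist_force: [-2.1, 3.1, 1.9]
ee_pos: [0.595, 0.1437, 0.1387]
wrist_force: [-1.5, 4.8, 3.2]
ee_pos: [0.5971, 0.1402, 0.1387]
wrist_force: [-1.7, 4.7, 3.4]
ee_pos: [0.5986, 0.1376, 0.1386]
wrist_force: [-1.7, 3.7, 2.5]
```

```bash
python3 -m pendant '{"fingers":[0,0],"delta_pos":[[0,0,-4],[0,0,0]],"yaw":[0,0]}'| sed -n '2p;4p';  python3 -m pendant '{"fingers":[0,0],"delta_pos":[[0,0,-4],[0,0,0]],"yaw":[0,0]}'| sed -n '2p;4p'; python3 -m pendant '{"fingers":[0,0],"delta_pos":[[0,0,-4],[0,0,0]],"yaw":[0,0]}'| sed -n '2p;4p'; python3 -m pendant '{"fingers":[0,0],"delta_pos":[[0,0,-3],[0,0,0]],"yaw":[0,0]}'| sed -n '2p;4p'; python3 -c "
from m import *
gr(-.125,0,.138)"
```

```text
ee_pos: [0.6006, 0.1341, 0.1385]
wrist_force: [-1.3, 5.1, 2.2]
ee_pos: [0.6025, 0.1308, 0.1382]
wrist_force: [-0.8, 6.3, 2.1]
ee_pos: [0.604, 0.1281, 0.1379]
wrist_force: [-1.0, 6.7, -0.8]
ee_pos: [0.6042, 0.1276, 0.1378]
wrist_force: [-6.3, 12.7, 2.2]
at rail [-1.782e-01 -1.000e-04] z 0.1378 jaw 30.46 clk 67.4 gap 0.3 F [-6.3 12.7  2.2] q7 0.38
yaw 0.11 delta mm after yaw [-0.1 -0.2 53.2]
```

```bash
python3 -m pendant '{"fingers":[0,0,0,0,0],"delta_pos":[[0,0,19],[0,0,19],[0,0,19],[0,0,0],[0,0,0]],"yaw":[0,0,0,0,0]}'| sed -n '2p;4p'; python3 q.py;python3 -m pendant '{"fingers":[0,0,0,0],"delta_pos":[[0,0,-15],[0,0,-12],[0,0,0],[0,0,0]],"yaw":[0,0,0,0]}'| sed -n '2p;4p';  python3 -m pendant '{"fingers":[0,0],"delta_pos":[[0,0,-4],[0,0,0]],"yaw":[0,0]}'| sed -n '2p;4p'; python3 -m pendant '{"fingers":[0,0],"delta_pos":[[0,0,-4],[0,0,0]],"yaw":[0,0]}'| sed -n '2p;4p'; python3 -m pendant '{"fingers":[0,0],"delta_pos":[[0,0,-4],[0,0,0]],"yaw":[0,0]}'| sed -n '2p;4p'
```

```text
ee_pos: [0.5774, 0.1725, 0.1383]
wrist_force: [0.1, -0.5, 0.4]
at rail [-0.1259  0.0003] z 0.1383 jaw 30.32 clk 67.9 gap 0.2 F [ 0.1 -0.5  0.4] q7 0.27
yaw -0.03 delta mm after yaw [ 0.3  0.3 -0.1]
{'bbox': [248.2, 221.2, 317.7, 261.7], 'confidence': 0.68}
{'bbox': [315.0, 203.9, 335.4, 253.4], 'confidence': 0.9}
{'bbox': [238.7, 211.5, 253.9, 232.6], 'confidence': 0.47}
ee_pos: [0.5915, 0.1498, 0.1387]
wrist_force: [-0.5, 3.6, 2.4]
ee_pos: [0.593, 0.1472, 0.1387]
wrist_force: [-1.1, 4.5, 2.7]
ee_pos: [0.5939, 0.1459, 0.1388]
wrist_force: [-5.5, 8.9, 7.2]
ee_pos: [0.5947, 0.1445, 0.1389]
wrist_force: [-12.8, 13.4, 10.3]
```

```bash
python3 -m pendant '{"fingers":[0,0],"delta_pos":[[0,0,-2],[0,0,0]],"yaw":[0,0]}'| sed -n '2p;4p';  python3 -m pendant '{"fingers":[0,0],"delta_pos":[[0,0,-2],[0,0,0]],"yaw":[0,0]}'| sed -n '2p;4p'; python3 q.py
```

```text
ee_pos: [0.595, 0.1439, 0.1389]
wrist_force: [-15.9, 17.0, 12.4]
ee_pos: [0.5955, 0.1432, 0.139]
wrist_force: [-18.5, 18.6, 14.1]
at rail [-0.1603 -0.0004] z 0.139 jaw 30.66 clk 69.5 gap 0.7 F [-18.5  18.6  14.1] q7 0.36
yaw 0.31 delta mm after yaw [-0.4  1.  34.3]
{'bbox': [245.8, 220.1, 318.6, 262.2], 'confidence': 0.75}
{'bbox': [321.9, 213.5, 343.1, 244.6], 'confidence': 0.45}
{'bbox': [238.6, 211.2, 254.0, 232.0], 'confidence': 0.48}
```

```bash
python3 -m pendant '{"fingers":[0,0,0,0,0,0,0,0],"delta_pos":[[0,0,15],[0,0,15],[0,0,15],[0,0,10],[0,0,0],[0,0,0],[0,0,0],[0,0,0]],"yaw":[0,0,0,0,0,0,0,0]}'| sed -n '2p;4p'; python3 -m pendant '{"fingers":[0,0,0,0,0,0],"delta_pos":[[0,-20,20],[0,-30,30],[0,0,40],[0,0,20],[0,0,0],[0,0,0]],"yaw":[0,0,0,0,0,0]}'| sed -n '2p;4p'; python3 q.py; python3 -c "
from m import *
C=cam('scene');a=cv2.imread('pics/raw_q.png')[175:295,180:380]
s=snap('wrist','fin.png');b=cv2.imread('pics/raw_fin.png')
cv2.imwrite('pics/v11.png',np.hstack([cv2.resize(b,(400,300)),cv2.resize(a,(400,240),interpolation=2)]) if 0 else np.vstack([cv2.resize(b[:300],(600,351),interpolation=2)[:, :],cv2.resize(a[:80],(600,240),interpolation=2)]))"
```

```text
ee_pos: [0.5717, 0.183, 0.1386]
wrist_force: [-0.1, 0.6, 0.2]
ee_pos: [0.516, 0.2784, 0.1885]
wrist_force: [0.6, -0.6, 0.2]
at rail [-0.0035 -0.0002] z 0.1885 jaw 30.33 clk 71.1 gap 0.7 F [ 0.6 -0.6  0.2] q7 0.03
yaw -0.02 delta mm after yaw [  -0.2   50.5 -122.5]
{'bbox': [244.0, 220.0, 317.9, 260.9], 'confidence': 0.57}
{'bbox': [315.0, 201.6, 335.6, 248.4], 'confidence': 0.75}
{'bbox': [236.0, 210.9, 253.9, 232.0], 'confidence': 0.61}
```

View pics/v11.png

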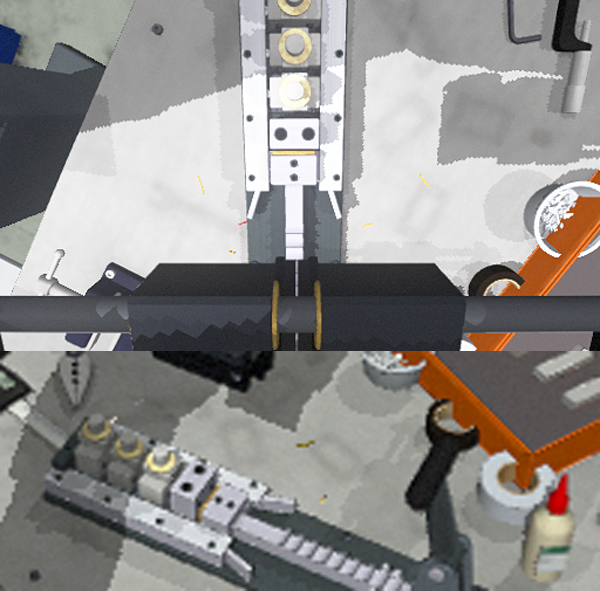

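```bash
python3 -c "
from m import *
C=cam('wrist');f=lambda u,v:(u/600*512,v*300/351)
print('nose',w2r(onz(C,f(294,151),.051)),'blank top ctr',w2r(onz(C,f(294,133),.054)),'die3 shank',w2r(onz(C,f(294,90),.07)),'die2 shank',w2r(onz(C,f(294,44),.07)))
for n in ['die_tall_mid','die_mid1_mid','die_low_mid','blank_mid']:
  print(n,[(np.round(d['bbox']).tolist(),round(d['confidence'],2)) for d in ctrl.search_frame('wrist',n)[:3]])
for n in ['oil_bottle','caliper']: print(n,[np.round(d['bbox']).tolist() for d in ctrl.search_frame('scene',n)[:1]])
"
```

```text
nose [0.03702648 0.00168513] blank top ctr [0.05156469 0.0016147 ] die3 shank [0.08348924 0.00141482] die2 shank [0.11500075 0.00129457]
die_tall_mid [([224.0, 0.0, 272.0, 27.0], 0.57)]
die_mid1_mid [([226.0, 24.0, 279.0, 64.0], 0.8)]
die_low_mid []
blank_mid [([226.0, 96.0, 272.0, 130.0], 0.91), ([228.0, 26.0, 275.0, 64.0], 0.28)]
oil_bottle [[354.0, 216.0, 372.0, 257.0]]
caliper [[158.0, 174.0, 201.0, 208.0]]
```

```bash
python3 -c "
from bench import ctrl
print(ctrl.close_job())"
```

```text
the job is handed in; nothing more can be done
None
```

I took out the blank and slid in the three dies that were there: the tall one first against the back stop, then the two others, then the blank. I worked the lever for nine full strokes. The tenth stalled part-way at about 26 N, above the expected 18 N. I let the lever come back to rest and handed in at about 71 s.

**Last checks**
- **Row:** in rail x, the second and third dies stand at about 0.115 and 0.083 m, the blank at 0.052 m and the nose at 0.037 m. A tight row would give 0.115, 0.083, 0.051 and 0.035 m, so they agree within about 2 mm. The tall die met the back stop at 0.147 m.
- **Bystanders:** in the scene camera the oil bottle and caliper are where they were at the start.

**What failed or disagreed**
- **Fingertip position:** contact on the blank showed the fingertips about 22 mm behind the reported tool point. `ctrl.finger_overhang` says they are 11 mm ahead of it. My first grasp of the blank closed over its top, pressing on it with about 50 N, and I corrected for this afterwards.
- **Blank removal:** the blank slipped out of the grip twice while it was being pulled out, until I raised it slightly off the slot floor.
- **Third die:** the network did not name it from above, and one hover measurement gave 62 mm. I took it as the second mid-sized die. The order would be right for the lowest one too, as long as the second die is mid-sized. The network named the second die mid-sized each time (0.61 to 0.97).

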